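# Close the stock rack's back flap with the hook pole

## Task

The clear back flap of the stock rack has been left tipped open to the far side. Take the hook pole from its cradle, put its hook down through the ring eye on top of the flap and, with the hook in the eye, ease the flap fully shut without slamming it; then unhook and lay the pole back in both saddles of its cradle. Move the flap only with the pole, do not knock the rack, and leave the stock and the other things on the bench where they are.

Things in the scene. Friction and masses are not known exactly. Their poses are not given: they have to be found in the camera images.
- pole: Hook pole, 0.16 to 0.26 kg: aluminium rod 10 mm thick, wooden grip round it (90 mm long, 24 x 24 mm square), black 27 mm ball on its tail, which ends 132 mm behind the origin. Origin: rod's axis, middle of the grip, close to the balance point. x runs along the rod to the hook end at 200 mm. At the start it lies in the cradle with the prong hanging down.
- prong_root (a point): The hook is a steel prong, 7 mm thick, at the rod's end, pointing along the pole's -z. This point is on the prong's axis, 6 mm below the rod's axis (x = 200, z = -6 mm in the pole's frame); axes as the pole's.
- prong_tip (a point): Tip of the prong (x = 200, y = 0, z = -39.5 mm in the pole's frame); axes as the pole's.
- cradle: Fixed pole cradle, left or right on the bench (it and the tote may change places): dark base 200 x 70 x 10 mm, two saddles at x = +75 and -75 mm, 8 mm thick in x, each a 90 degree V open upward, 50 mm wide at its top (z = 96 mm). Origin: under the base's centre; x along the pole, z up. The pole at rest has its origin 78 mm above the bench, on the cradle's x-z plane.
- rack: Fixed grey steel rack. Origin: on the bench below the middle of the flap's hinge; x away from the robot, y along the hinge, z up. In its frame (mm): tray floor 12 high, x -175 to 5, y -125 to 125, side walls 97 high at y = +-122, back wall 95 high below the flap, front lip 42 high at x = -172; two uprights 22 x 22, 480 high, at x = 4, y = +-130. See rack_shelf for the shelf above.
- rack_shelf (a point): Middle of the underside of the rack's upper shelf (rack frame: x -44, z 430 mm). The shelf spans x -90 to 0, y -135 to 135, its front edge hangs to z = 416; arms under its ends (y = +-130, x -91 to 5) hang to z = 406; stock on it up to z = 512. Below it the rack is open to the front and, above the side walls, to both sides.
- flap (a joint): Angle of the flap, rad: 0 = upright and shut (at its stop); grows as the flap tips away from the robot, up to 0.95. The hinge runs along the rack's y at x = 0, z = 100 mm in the rack's frame. It is stiff (0.35 N m of friction) and stays where it is left; about 2 N at the eye moves it.
- flap_foot (a point): The flap: white frame with a clear panel, 222 mm wide, 195 mm tall, 8 mm thick. Origin on the hinge, midway along it; y along the hinge, z up along the panel, x its normal away from the robot.
- eye (a point): Steel ring eye above the middle of the flap's upper edge, on a leg at each side: 34 mm inner, 48 mm outer diameter, bar 7 mm. Origin: ring's centre, in the flap's frame x = -25, y = 0, z = 230 mm; it swings with the flap. y along the hinge; z is the ring's axis, out of the side where the prong enters: it leans 62 degrees from vertical to the robot when shut, less by the flap's angle when open.
- tote: Fixed open grey tote of cartons, 220 x 150 mm, contents up to 76 mm high; origin under its centre. Bystander.
- pill_bottle: white round jar, 46 mm across, 95 mm tall, stands in the rack's tray near one side; origin under its centre. Bystander.
- amber_bottle: amber round bottle, 44 mm across, 110 mm tall, stands in the rack's tray near a side; origin under its centre. Bystander.
- carton: paper carton 50 x 75 x 70 mm (x, y, z), stands in the middle of the rack's tray; origin under its centre. Bystander.
- dark_jar: black round jar, 64 mm across, 85 mm tall, on the bench beside the rack; origin under its centre. Bystander.
- steel_cup: open steel bowl, 76 mm across the rim, 60 mm tall, on the bench beside the rack; origin under its centre. Bystander.

How it is judged:
On the way, in this order (a step that is already met when the one before it is completed fails the run):
1. the prong is through the ring eye while the flap is still open (z of prong_tip in the frame of eye below -0.005 m and z of prong_root in the frame of eye above 0.002 m and distance between each of prong_tip, prong_root and eye below 0.036 m and value of joint flap above 0.25 rad), for 0.1 s.
2. the flap is shut with the prong still through the eye (z of prong_tip in the frame of eye below -0.005 m and z of prong_root in the frame of eye above 0.002 m and distance between each of prong_tip, prong_root and eye below 0.036 m and value of joint flap below 0.04 rad), for 0.1 s.
At the end, for the whole second after the job is handed in: The flap is shut (within 0.05 rad of its stop) and the pole lies at rest in both saddles of its cradle: its origin within 25 mm along and 10 mm across of the cradle's centre line, 70 to 92 mm above the bench, in line within 0.12 rad (value of joint flap below 0.05 rad and x of pole in the frame of cradle between -0.025 and 0.025 m and y of pole in the frame of cradle between -0.01 and 0.01 m and z of pole in the frame of cradle between 0.07 and 0.092 m and angle between the x axis of pole and the x axis of cradle, either way round below 0.12 rad and linear speed of pole below 0.02 m/s); the robot touches nothing.
It fails at once if a stock item or another thing on the bench was moved more than 25 mm or tipped (distance of any of pill_bottle, amber_bottle, carton, dark_jar, steel_cup from where it was at the start of the episode above 0.025 m or angle between any of pill_bottle, amber_bottle, carton, dark_jar, steel_cup's own z axis and vertical above 0.5 rad).
It fails at once if the robot itself touched the flap or its eye (contact force between any of the fingers, the arm and flap above 1 N).
It fails at once if the robot knocked the rack (contact force between any of the fingers, the arm and rack above 15 N).
It fails at once if the flap was slammed (velocity of joint flap below -1.5 rad/s).
It also fails if it takes over 67 s, if anything falls off the work surface, if the arm or the gripper's body presses on something with over 40 N, if the wrist force passes 120 N, or if a joint passes its speed limit or range.

## Robot

A 6-joint arm with a two-finger parallel gripper is mounted at the origin on the work surface. World frame = base frame: x ahead of the robot, y to its left, z up, the work surface at z = 0. Lengths are in m, angles in rad, forces in N, time in s.
With the tool pointing down it reaches from about 0.4 to 0.825 m from the base axis. Payload 7 kg.
Tool frame: the origin (TCP) lies midway between the tips of the shut fingers; the grasp point (between the pads) lies 19 mm behind it; z points along the fingers, y is the direction in which the jaws open and shut (so a half turn about z gives the same grasp; the last joint's range is limited). The gripper opens to 88 mm and grips with 3 to 60 N. Pads are 19 mm wide; open, the fingers measure 130 mm over their backs; the gripper's body (78 mm by 193 mm) begins 47 mm behind the grasp point.
Start: joints at [-0.956, 0.359, 0.012, 0, -1.224, -0.288], TCP at [0.217, -0.639, 0.227] pointing down, gripper open.
Joint ranges: [-3.07, 3.07], [-1.43, 2.12], [-1.02, 1.25], [-3.03, 1.67], [-3.05, -0], [-3.03, 3.03]. Speed limits (rad/s): [2.39, 2.39, 3.01, 3.14, 3.14, 3.14].

## Interface

Orientations are given as [roll, pitch, yaw] about the fixed x, y, z axes, in that order (R = Rz(yaw) Ry(pitch) Rx(roll)).
In Python, from plant import robot gives the robot as it stands.
- The arm moves only by the shell command python3 -m jog 'ROWS' [OPENING] [FORCE]. ROWS is a JSON object of lists of equal length, an entry for each row: "offset": the shift along the tool's x, y, z scaled (see below), a list of three; "rot": the turn, a rotation vector about the tool's x, y, z scaled (see below), a list of three. In form: {"offset": [[dx, dy, dz], ...], "rot": [[wx, wy, wz], ...]}. A call has exactly 10 rows; each row is the pose to reach, as a shift and turn from the pose commanded when the call began, along the tool's axes at that moment; what a row does not reach only later rows make up. The controller multiplies each number of a shift by 15 cm and each number of a turn by 30 degrees. A row lasts 1/10 s, in which the tool goes at most 50 mm and 8.59 degrees, less where a joint would pass 70% of its speed; a pose out of reach is approached as far as the arm can. A call with a number of a shift or a turn outside -1 to 1 is refused whole. A call with a gripper value outside its range is refused whole. OPENING is the opening, from 0 (shut) to 1 (fully open), set as the call begins (- or left out, the last holds). The fingers move at their own pace and stop on an object; FORCE is the grip in N (left out, the last holds). Time passes only in rows, so rows that repeat a pose let the fingers close, or fill a call up. It gives the time, the measured TCP pose, the force and the opening at its end, in the units of the state.
- robot.state(): the state, without advancing time (a new reading comes with each control period).
- robot.get_image(name): name is "scene" or "top" or "wrist"; returns (picture, depth): 480x640x3 uint8, red, green, blue; 480x640 float32, m along the optical axis (not along the pixel's ray), 0 where there is no reading.
- robot.camera_params(name): a dict with "camera_matrix" (3x3 intrinsics, pixels), "k1" (the pictures are not rectified: a ray, as slopes to the right and down, at radius r is drawn at 1 + k1 r^2 times it, then the intrinsics apply), "rvec" (rotation vector, rad) and "tvec" (3), from world to camera coordinates, as OpenCV has them. Camera axes: x right, y down, z forward; pixel columns grow to the right and rows downward; lengths in m; the calibration is good to about 2 mm. A picture is of the moment at which its call begins: read the wrist's pose just before it. camera_params takes no time and is no camera call; for the wrist camera it gives the pose at the moment of the call.
- robot.finish_job(): hands the job in, once; it reports no verdict.
Trained networks look in the newest picture that a camera, given by its name, has taken for a name from the list of things; names that differ only in an ending like _2 or _b are one class to them, and where a whole thing is asked for, a point or a joint stands for the part that bears it (a point fixed in the world has none). Each returns a list of dicts, best first, with "score" (0 to 1); they miss things now and then, are a little off and sometimes report something else, mostly with a low value. They report only what shows in the picture. A call takes as long as a camera call.
- robot.trace(camera, label): "region" (480x640 bool, what is visible of it) and "xy" ([column, row] in pixels, amid what is visible of it).
- robot.place_of(camera, label): "xy" ([column, row] in pixels: a listed point, or the origin of a listed thing).
The state is a dict: "time_s": time; "joints": joint angles; "qvel": joint speeds; "tau": joint torques, N m; "ee_pos": TCP position; "ee_rot": TCP orientation; "wrist_force": force on the tool from outside, world axes, zero at the start; "wrist_torque": the same for the moment, N m; "finger_gap": finger opening in m.
Only numpy, scipy, OpenCV 4.12 (cv2) and the standard library are available. Lean on these libraries where they do the work, as an engineer would, in place of code of your own. Each camera call takes 0.05 s, during which the arm holds its last target.

## Working session

There is one attempt and no reset: what is moved stays moved. The work goes in short steps, Python scripts to look and compute and a shell command to move; the robot and the scene stay as the last step left them, time stands still between calls to the robot, and variables do not carry over. Pictures are saved under pics/ and viewed, and the job is handed in when it is done.

```bash
ls; mkdir -p pics
python3 - <<'E'
from plant import robot
import cv2
s=robot.state();print({k:s[k] for k in ('time_s','ee_pos','ee_rot','finger_gap')})
for n in ('scene','top'):
    im,d=robot.get_image(n);cv2.imwrite(f'pics/{n}0.png',im[:,:,::-1])
    print(n,robot.camera_params(n))
E
```

```text
pics
{'time_s': 0.0, 'ee_pos': array([ 0.21648276, -0.63882387,  0.22565268]), 'ee_rot': array([ 3.13998014e+00, -1.28031481e-04, -2.81495038e+00]), 'finger_gap': 0.0877332640627781}
scene {'camera_matrix': array([[488.54609907,   0.        , 316.70036349],
       [  0.        , 488.54609907, 238.21276258],
       [  0.        ,   0.        ,   1.        ]]), 'k1': -0.061262973667640684, 'rvec': array([ 1.56276773,  2.05148916, -0.8251764 ]), 'tvec': array([ 0.1432731 , -0.23940201,  1.87252838])}
top {'camera_matrix': array([[576.3590166 ,   0.        , 322.47444193],
       [  0.        , 576.3590166 , 247.27811619],
       [  0.        ,   0.        ,   1.        ]]), 'k1': -0.10003459295678979, 'rvec': array([ 2.14393834, -2.15765284,  0.11472063]), 'tvec': array([0.01223341, 0.58506931, 1.69880123])}
```

View pics/scene0.png

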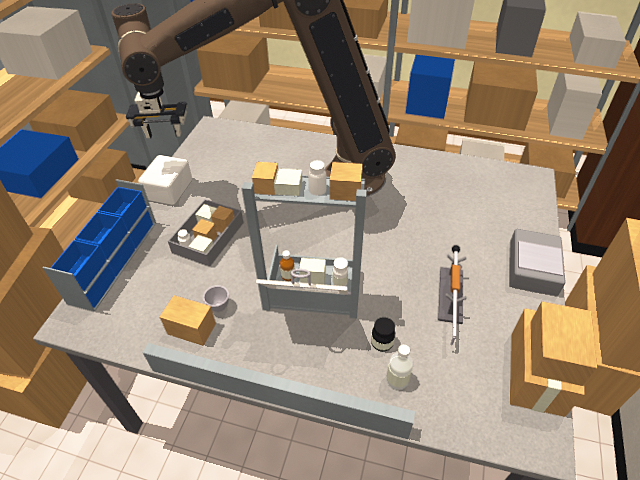

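View pics/top0.png

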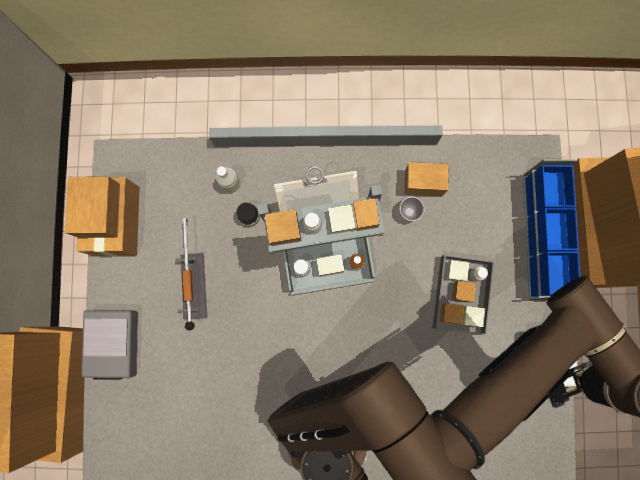

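```bash
cat > h.py <<'E'
import numpy as np, cv2
from plant import robot
from scipy.spatial.transform import Rotation as Rn
def cam(n):
    p=robot.camera_params(n);R=cv2.Rodrigues(np.array(p['rvec']))[0];return p,R,np.array(p['tvec'])
def ray(n,xy,c=None):
    p,R,t=c or cam(n)
    K=p['camera_matrix'];q=cv2.undistortPoints(np.array([[xy]],float),K,np.array([p['k1'],0,0,0,0.]))[0,0]
    d=R.T@np.array([q[0],q[1],1.]);return -R.T@t,d   # origin + depth*d
def atz(n,xy,z,c=None):
    o,d=ray(n,xy,c);return o+d*(z-o[2])/d[2]
def atd(n,xy,dep,c=None):
    o,d=ray(n,xy,c);return o+d*dep
def proj(n,P,c=None):
    p,R,t=c or cam(n)
    return cv2.projectPoints(np.array(P,float).reshape(-1,3),np.array(p['rvec']),t,p['camera_matrix'],np.array([p['k1'],0,0,0,0.]))[0][:,0]
def tri(o1,d1,o2,d2):
    A=np.stack([d1,-d2],1);s=np.linalg.lstsq(A,o2-o1,rcond=None)[0]
    a=o1+s[0]*d1;b=o2+s[1]*d2;return (a+b)/2,np.linalg.norm(a-b)
E
python3 - <<'E'
from h import *
np.set_printoptions(precision=4,suppress=True)
for l in ('pole','prong_tip','prong_root','cradle','rack','rack_shelf','flap_foot','eye','dark_jar','steel_cup','tote'):
    r={}
    for n in ('top','scene'):
        q=robot.place_of(n,l)
        if q: r[n]=np.array(q[0]['xy']);print(l,n,r[n],round(q[0]['score'],2))
    if len(r)==2: print('   ',*tri(*ray('top',r['top']),*ray('scene',r['scene'])))
print(robot.state()['time_s'])
E
```

```text
pole top [185.3 280.9] 0.95
pole scene [459.2 277.4] 0.68
    [0.4816 0.413  0.094 ] 0.009242595900474467
prong_tip top [183.9 217.1] 0.76
prong_tip scene [449.3 343.7] 0.96
    [0.6793 0.422  0.0513] 0.011937225381211903
prong_root top [185.  218.3] 0.68
prong_root scene [453.1 337.1] 0.71
    [0.6712 0.4206 0.071 ] 0.002108493129544003
cradle top [192.7 282.7] 0.63
cradle scene [450.  298.5] 0.71
    [ 0.4832  0.4104 -0.0074] 0.0010194094514099465
rack top [324.3 230.9] 0.91
rack scene [307.7 313.2] 0.8
    [ 0.6425  0.0039 -0.0145] 0.001083667812245065
rack_shelf top [325.5 223.5] 0.6
rack_shelf scene [306.6 190.5] 0.9
    [ 0.5919 -0.0022  0.4285] 0.005732860841718716
flap_foot scene [310.  287.4] 0.87
eye top [316.8 172.3] 0.83
eye scene [303.3 271.7] 0.57
    [0.7439 0.0256 0.3096] 0.016116194499181655
dark_jar top [248.6 215.4] 0.61
dark_jar scene [379.8 343.6] 0.75
    [ 0.6928  0.2358 -0.0064] 0.006383127157306881
steel_cup top [405.9 210.7] 0.66
steel_cup scene [218.9 305.7] 0.61
    [ 0.7012 -0.2516  0.0094] 0.006000659653452349
tote top [461.5 295.4] 0.97
tote scene [206.9 233.8] 0.66
    [ 0.4385 -0.4125  0.0114] 0.0018906408332468577
1.2
```

Run:
```python
import cv2
im=cv2.imread('pics/top0.png');
a=cv2.resize(im[205:335,150:240],None,fx=4,fy=4,interpolation=cv2.INTER_CUBIC)
b=cv2.resize(im[160:305,245:395],None,fx=3.4,fy=3.4,interpolation=cv2.INTER_CUBIC)
cv2.imwrite('pics/ca.png',a);cv2.imwrite('pics/cb.png',b)
im=cv2.imread('pics/scene0.png');cv2.imwrite('pics/cc.png',cv2.resize(im[150:330,230:390],None,fx=3.3,fy=3.3,interpolation=cv2.INTER_CUBIC))
```

```text
(no output)
```

View pics/ca.png

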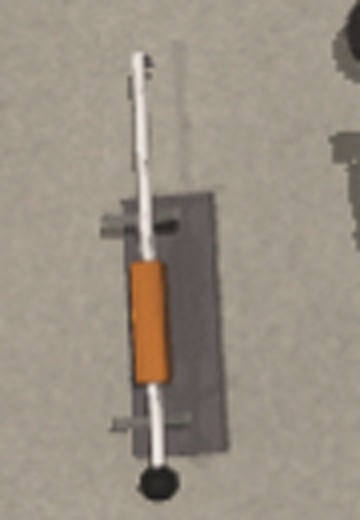

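View pics/cb.png

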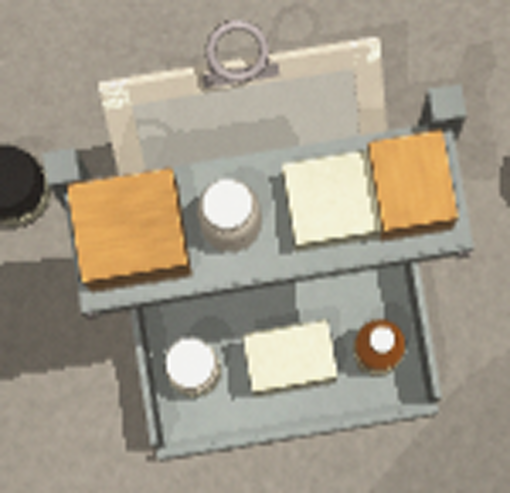

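View pics/cc.png

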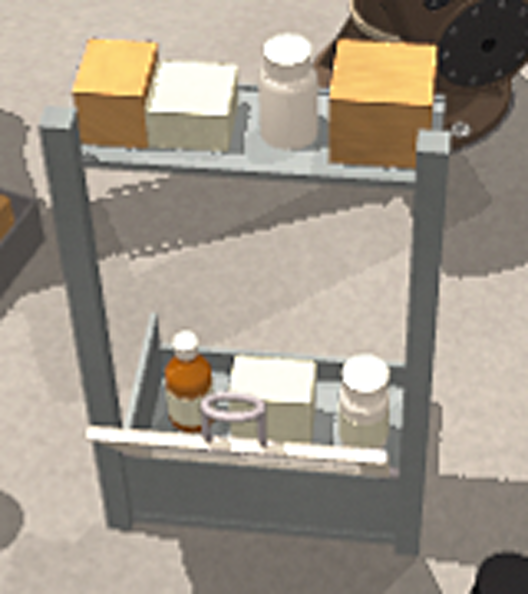

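```bash
cat >> h.py <<'E'
def cloud(n,d,c=None):
    p,R,t=c or cam(n)
    v,u=np.mgrid[0:480,0:640]
    q=cv2.undistortPoints(np.stack([u.ravel(),v.ravel()],1).astype(float)[:,None],p['camera_matrix'],np.array([p['k1'],0,0,0,0.]))[:,0]
    P=np.c_[q,np.ones(len(q))]*d.ravel()[:,None]
    W=(P-t)@R
    W[d.ravel()<=0]=np.nan
    return W.reshape(480,640,3)
E
python3 - <<'E'
from h import *
np.set_printoptions(precision=4,suppress=True)
for n in ('top','scene'):
    im,d=robot.get_image(n);W=cloud(n,d);np.save(n+'W.npy',W);np.save(n+'I.npy',im)
    B=W[...,2]; print(n,'bench z',np.nanmedian(B[300:420,210:260]) if n=='top' else np.nanmedian(B[330:340,280:300]))
    m=(W[...,0]>.5)&(W[...,0]<.75)&(abs(W[...,1])<.2)
    for lo,hi in((.46,.5),):
        for s in(1,-1):
            k=m&(B>lo)&(B<hi)&(W[...,1]*s>.11)&(W[...,0]>.6)
            print('upright',s,k.sum(),np.nanmedian(W[k],0), W[k].min(0) if k.any() else 0,W[k].max(0)if k.any() else 0)
    # pole orange grip, rod
    m=(W[...,0]>.3)&(W[...,0]<.75)&(W[...,1]>.35)&(W[...,1]<.48)&(B>.065)&(B<.11)
    P=W[m];print('pole',len(P));
    if len(P)>20:
        c=np.median(P,0);
        k=np.ones(len(P),bool)
        for _ in range(6):
            a=np.polyfit(P[k,0],P[k,1],1);r=P[:,1]-np.polyval(a,P[:,0]);k=abs(r)<.008
        print('y=ax+b',a,k.sum(),P[k,0].min(),P[k,0].max(),'z',np.polyfit(P[k,0],P[k,2],1))
    hsv=cv2.cvtColor(im,cv2.COLOR_RGB2HSV)
    o=m&(hsv[...,0]<20)&(hsv[...,1]>130)
    print('grip',o.sum(),W[o].mean(0),W[o].min(0),W[o].max(0))
E
```

```text
top bench z 2.8235627464348058e-05
upright 1 128 [0.6168 0.1339 0.4794] [0.6012 0.1108 0.4605] [0.6322 0.1475 0.4996]
upright -1 181 [ 0.6507 -0.1176  0.4821] [ 0.6002 -0.1326  0.461 ] [ 0.6728 -0.11    0.4941]
pole 709
y=ax+b [0.0757 0.3686] 476 0.3424857401780292 0.6719599351395801 z [-0.0182  0.0932]
grip 252 [0.4699 0.4044 0.0885] [0.4268 0.391  0.074 ] [0.5151 0.4209 0.0998]
scene bench z 0.0005669472493848845
upright 1 256 [0.6122 0.1301 0.4782] [0.6014 0.1102 0.4604] [0.6371 0.1501 0.4998]
upright -1 165 [ 0.66   -0.1172  0.4786] [ 0.6031 -0.1312  0.4604] [ 0.6775 -0.11    0.4898]
pole 609
y=ax+b [0.0712 0.373 ] 415 0.3459795164191202 0.6778577366177947 z [-0.0148  0.0912]
grip 218 [0.4775 0.4067 0.0869] [0.4235 0.3943 0.0653] [0.5217 0.4211 0.0953]
```

```bash
cat > fit.py <<'E'
from h import *
from scipy.optimize import least_squares
np.set_printoptions(precision=4,suppress=True)
def sdf(P,c,h):
    q=abs(P-c)-h;return np.linalg.norm(np.maximum(q,0),axis=1)+np.minimum(q.max(1),0)
boxes=[([.004,s*.130,.24],[.011,.011,.24]) for s in(1,-1)]+[([-.044,0,.435],[.045,.135,.005])]+[([-.172,0,.021],[.003,.125,.021])]+[([-.085,s*.122,.0485],[.09,.003,.0485]) for s in (1,-1)]
def loc(P,p):
    c,s=np.cos(p[2]),np.sin(p[2]);d=P-[p[0],p[1],0];return np.c_[c*d[:,0]+s*d[:,1],-s*d[:,0]+c*d[:,1],d[:,2]]
p=np.array([.637,.005,.13])
Ws={n:np.load(n+'W.npy') for n in('top','scene')}
def fit(names,p):
  for tol in (.02,.012,.008):
    Q=[]
    for n in names:
        P=Ws[n].reshape(-1,3);P=P[~np.isnan(P).any(1)]
        L=loc(P,p);k=(abs(L[:,0])<.25)&(abs(L[:,1])<.2)&(L[:,2]>.025)&(L[:,2]<.48);P=P[k];L=L[k]
        D=np.min([abs(sdf(L,np.array(c),np.array(h))) for c,h in boxes],0);Q.append(P[D<tol])
    Q=np.vstack(Q)
    f=lambda p:np.min([abs(sdf(loc(Q,p),np.array(c),np.array(h))) for c,h in boxes],0)
    p=least_squares(f,p,loss='soft_l1',f_scale=.003).x
  print(names,p,len(Q),f(p).mean());return p
fit(['top'],p);fit(['scene'],p);p=fit(['top','scene'],p)
np.save('rack.npy',p)
E
python3 fit.py
python3 - <<'E'
from h import *
p=np.load('rack.npy');c,s=np.cos(p[2]),np.sin(p[2])
def r2w(P): P=np.array(P,float).reshape(-1,3);return np.c_[p[0]+c*P[:,0]-s*P[:,1],p[1]+s*P[:,0]+c*P[:,1],P[:,2]]
for n in('top','scene'):
    im=np.load(n+'I.npy')[:,:,::-1].copy();im=cv2.resize(im,None,fx=3,fy=3)
    L=[]
    for sy in(1,-1):
        for x in(-.007,.015):
            for y in (.119,.141):L.append(([x,sy*y,0],[x,sy*y,.48]))
    L+= [([-.175,.125,.0],[-.175,-.125,.0]),([-.09,.135,.43],[-.09,-.135,.43]),([-.175,.125,.042],[-.175,-.125,.042])]
    for th in (.5,.6,.7,.8,.9):
        e=[]
        for a in np.linspace(0,6.3,30):
            f=62*np.pi/180
            # ring: axis in flap frame
            ax=np.array([-np.sin(f),0,np.cos(f)]);u=np.cross([0,1,0],ax)
            q=np.array([-.025,0,.23])+.0205*(np.cos(a)*np.array([0,1,0])+np.sin(a)*u)
            e.append([np.cos(th)*q[0]+np.sin(th)*q[2],q[1],.1-np.sin(th)*q[0]+np.cos(th)*q[2]])
        px=proj(n,r2w(e))*3+1
        cv2.polylines(im,[px.astype(int)],False,(0,255,0) if th in(.5,.7,.9) else (255,0,0),1)
    for a,b in L:
        a,b=proj(n,r2w([a,b]))*3+1;cv2.line(im,tuple(a.astype(int)),tuple(b.astype(int)),(0,0,255),1)
    o=proj(n,r2w([0,0,.25]))[0]*3
    x,y=int(o[0]-320),int(o[1]-290);cv2.imwrite(f'pics/ov_{n}.png',im[max(0,y):y+580,x:x+640])
E
```

```text
['top'] [0.635  0.0073 0.1569] 2569 0.00199411089767115
['scene'] [0.6389 0.0086 0.1578] 4232 0.001705686906081038
['top', 'scene'] [0.6385 0.0084 0.1577] 6805 0.0019347787572655216
```

View pics/ov_top.png

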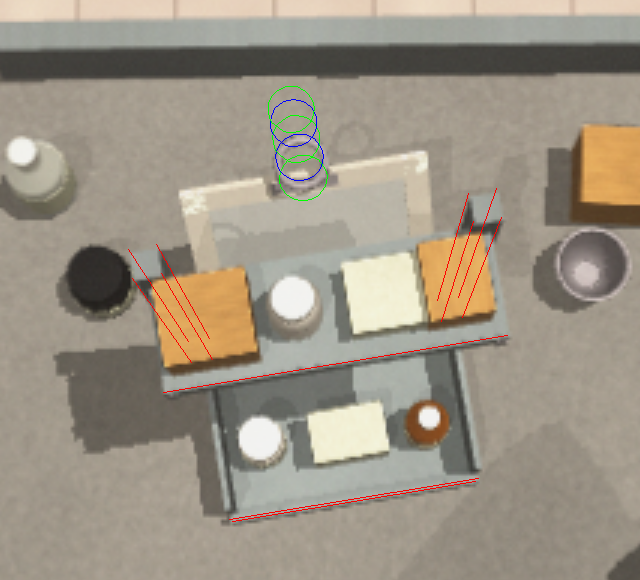

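View pics/ov_scene.png

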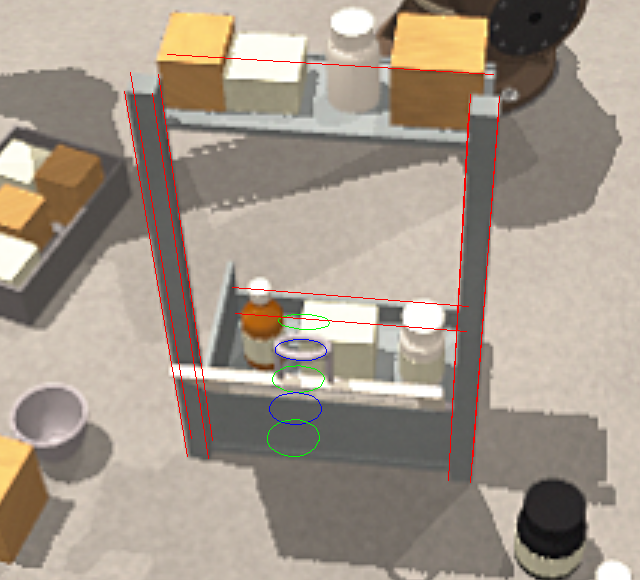

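```bash
cat >> h.py <<'E'
def Rm(rpy): return Rn.from_euler('xyz',rpy).as_matrix()
def plan(tpos,trpy=None,R=None,start=None):
    """scaled tool-frame shift/turn from measured (or given) pose"""
    s=robot.state()
    p0,R0=(np.array(s['ee_pos']),Rm(s['ee_rot'])) if start is None else start
    if R is None: R=Rm(trpy) if trpy is not None else R0
    o=R0.T@(np.array(tpos)-p0)/.15
    w=Rn.from_matrix(R0.T@R).as_rotvec()/np.radians(30)
    print('off',np.round(o,3),'rot',np.round(w,3));return np.array(tpos),R
E
python3 - <<'E'
from h import *
yaw=-3.068
st=plan([.32,-.50,.30],[np.pi,0,-2.9])
for t in ([.40,-.36,.30],[.415,-.22,.30],[.415,-.08,.30],[.415,.06,.30],[.43,.2,.28],[.465,.33,.22]):
    st=plan(t,[np.pi,0,yaw],start=st)
E
```

```text
off [-0.951  0.658 -0.49 ] rot [-0.     0.     0.163]
off [-0.741  0.779  0.   ] rot [-0.    -0.     0.321]
off [-0.168  0.923  0.   ] rot [0. 0. 0.]
off [-0.069  0.931  0.   ] rot [0. 0. 0.]
off [-0.069  0.931  0.   ] rot [0. 0. 0.]
off [-0.168  0.923  0.133] rot [0. 0. 0.]
off [-0.296  0.847  0.4  ] rot [0. 0. 0.]
```

```bash
python3 -m jog '{"offset":[[-0.09,0.06,-0.05],[-0.19,0.13,-0.1],[-0.29,0.2,-0.15],[-0.38,0.26,-0.2],[-0.48,0.33,-0.25],[-0.57,0.4,-0.3],[-0.67,0.46,-0.35],[-0.76,0.53,-0.4],[-0.86,0.6,-0.45],[-0.95,0.66,-0.49]],"rot":[[0,0,0.02],[0,0,0.03],[0,0,0.05],[0,0,0.07],[0,0,0.08],[0,0,0.1],[0,0,0.11],[0,0,0.13],[0,0,0.15],[0,0,0.16]]}' 1 && python3 -m jog '{"offset":[[-0.07,0.08,0],[-0.15,0.16,0],[-0.22,0.23,0],[-0.3,0.31,0],[-0.37,0.39,0],[-0.44,0.47,0],[-0.52,0.55,0],[-0.59,0.62,0],[-0.67,0.7,0],[-0.74,0.78,0]],"rot":[[0,0,0.03],[0,0,0.06],[0,0,0.1],[0,0,0.13],[0,0,0.16],[0,0,0.19],[0,0,0.22],[0,0,0.26],[0,0,0.29],[0,0,0.32]]}' && python3 -m jog '{"offset":[[-0.02,0.1,0],[-0.04,0.2,0],[-0.05,0.3,0],[-0.07,0.4,0],[-0.09,0.5,0],[-0.11,0.6,0],[-0.12,0.7,0],[-0.14,0.8,0],[-0.16,0.9,0],[-0.17,1,0]],"rot":[[0,0,0],[0,0,0],[0,0,0],[0,0,0],[0,0,0],[0,0,0],[0,0,0],[0,0,0],[0,0,0],[0,0,0]]}'; python3 -c "
from h import *
s=robot.state();print(s['joints'],s['wrist_force'])"
```

```text
time_s: 2.3
ee_pos: [0.3203, -0.4991, 0.3007]
ee_rot: [-3.141, 0.0, -2.899]
wrist_force: [0.4, 0.3, 0.6]
finger_gap: 0.0877
time_s: 3.3
ee_pos: [0.3998, -0.3589, 0.3002]
ee_rot: [-3.141, 0.0, -3.067]
wrist_force: [-0.8, 0.2, -0.1]
finger_gap: 0.0876
time_s: 4.3
ee_pos: [0.4133, -0.2072, 0.3002]
ee_rot: [-3.142, 0.0, -3.066]
wrist_force: [-0.6, 0.0, -0.2]
finger_gap: 0.0876
[-3.69592645e-02 -4.46834441e-02 -3.10040208e-01 -3.50519893e-05
 -1.30505594e+00 -1.45788674e+00] [-0.59350695  0.02014681 -0.18046303]
```

```bash
cat > rec.py <<'E'
from h import *
import json
s=robot.state();open('log.jsonl','a').write(json.dumps({k:np.array(s[k]).tolist() for k in('joints','ee_pos','ee_rot')})+'\n')
print(np.round(s['joints'],3))
E
python3 rec.py; python3 -m jog '{"offset":[[-0.01,0.1,0],[-0.01,0.2,0],[-0.02,0.3,0],[-0.03,0.4,0],[-0.03,0.5,0],[-0.04,0.6,0],[-0.05,0.7,0],[-0.05,0.8,0],[-0.06,0.9,0],[-0.07,1,0]],"rot":[[0,0,0],[0,0,0],[0,0,0],[0,0,0],[0,0,0],[0,0,0],[0,0,0],[0,0,0],[0,0,0],[0,0,0]]}' ; python3 rec.py; python3 -m jog '{"offset":[[-0.01,0.1,0],[-0.01,0.2,0],[-0.02,0.3,0],[-0.03,0.4,0],[-0.03,0.5,0],[-0.04,0.6,0],[-0.05,0.7,0],[-0.05,0.8,0],[-0.06,0.9,0],[-0.07,1,0]],"rot":[[0,0,0],[0,0,0],[0,0,0],[0,0,0],[0,0,0],[0,0,0],[0,0,0],[0,0,0],[0,0,0],[0,0,0]]}'; python3 rec.py;  python3 -m jog '{"offset":[[-0.02,0.1,0.01],[-0.05,0.2,0.03],[-0.08,0.3,0.06],[-0.11,0.4,0.1],[-0.14,0.5,0.15],[-0.17,0.6,0.2],[-0.2,0.7,0.25],[-0.23,0.8,0.3],[-0.25,0.9,0.35],[-0.27,1,0.4]],"rot":[[0,0,0],[0,0,0],[0,0,0],[0,0,0],[0,0,0],[0,0,0],[0,0,0],[0,0,0],[0,0,0],[0,0,0]]}'; python3 rec.py
python3 - <<'E'
from h import *
plan([.470,.404,.20],[np.pi,0,-3.068])
E
```

```text
[-0.037 -0.045 -0.31  -0.    -1.305 -1.458]
time_s: 5.3
ee_pos: [0.4122, -0.057, 0.3002]
ee_rot: [3.141, 0.001, -3.066]
wrist_force: [0.2, -0.2, 0.3]
finger_gap: 0.0879
[ 0.342 -0.133 -0.387 -0.    -1.315 -1.836]
time_s: 6.3
ee_pos: [0.4114, 0.0932, 0.3003]
ee_rot: [3.141, 0.001, -3.066]
wrist_force: [0.5, -0.3, 0.1]
finger_gap: 0.0877
[ 0.695 -0.122 -0.378  0.    -1.314 -2.19 ]
time_s: 7.3
ee_pos: [0.4411, 0.2466, 0.2393]
ee_rot: [-3.141, -0.0, -3.066]
wrist_force: [0.3, 0.3, 0.2]
finger_gap: 0.0876
[ 0.899  0.068 -0.334 -0.    -1.168 -2.395]
off [-0.271  1.032  0.262] rot [-0.    -0.     0.003]
```

```bash
python3 -m jog '{"offset":[[-0.03,0.1,0.03],[-0.06,0.2,0.06],[-0.09,0.3,0.09],[-0.12,0.4,0.12],[-0.15,0.5,0.15],[-0.18,0.62,0.18],[-0.21,0.74,0.21],[-0.24,0.86,0.24],[-0.27,1,0.26],[-0.27,1,0.26]],"rot":[[0,0,0],[0,0,0],[0,0,0],[0,0,0],[0,0,0],[0,0,0],[0,0,0],[0,0,0],[0,0,0],[0,0,0]]}'; python3 rec.py
python3 - <<'E'
from h import *
np.set_printoptions(precision=4,suppress=True)
c=cam('wrist');im,d=robot.get_image('wrist');cv2.imwrite('pics/w1.png',im[:,:,::-1])
W=cloud('wrist',d,c)
hsv=cv2.cvtColor(im,cv2.COLOR_RGB2HSV)
o=(hsv[...,0]<20)&(hsv[...,1]>130)&(W[...,2]>.07)&(W[...,2]<.11)
P=W[o];print(len(P),P.mean(0),np.percentile(P,[1,50,99],axis=0))
m=(W[...,2]>.07)&(W[...,2]<.1)&(abs(W[...,1]-.404)<.03);Q=W[m]
k=np.ones(len(Q),bool)
for _ in range(6):
    a=np.polyfit(Q[k,0],Q[k,1],1);k=abs(Q[:,1]-np.polyval(a,Q[:,0]))<.01
print(a,Q[k,0].min(),Q[k,0].max(),'at .472',np.polyval(a,.472), np.median(P[:,2]))
rect=cv2.minAreaRect((P[:,:2]*1000).astype(np.float32));print(rect)
E
```

```text
time_s: 8.3
ee_pos: [0.4702, 0.4006, 0.1997]
ee_rot: [-3.141, -0.001, -3.065]
wrist_force: [0.8, -0.7, 0.2]
finger_gap: 0.0874
[ 1.021  0.284 -0.158  0.    -1.129 -2.516]
395 [0.4745 0.4098 0.088 ] [[0.4291 0.3956 0.0863]
 [0.5025 0.4109 0.0879]
 [0.5154 0.4194 0.0894]]
[0.0732 0.3723] 0.341968940258004 0.624177061100993 at .472 0.4068669378244185 0.08794653790626937
((472.26983642578125, 407.23052978515625), (87.75872802734375, 20.748615264892578), 3.7309134006500244)
```

View pics/w1.png

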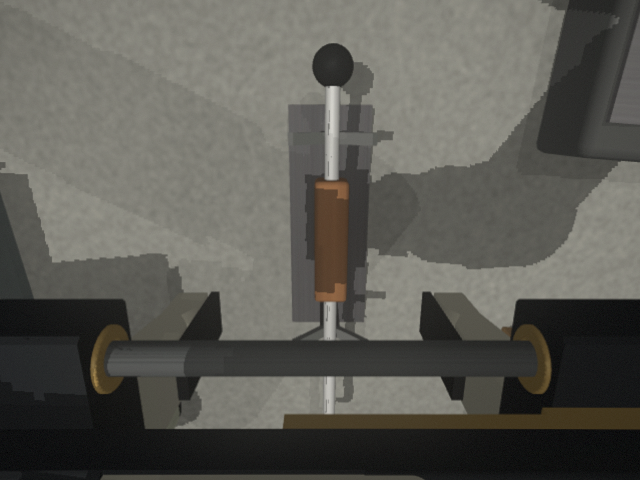

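Run:
```python
from h import *
plan([.472,.4065,.059],[np.pi,0,-3.0685])
```

```text
off [-0.018  0.047  0.94 ] rot [-0.002 -0.002  0.006]
```

```bash
python3 -m jog '{"offset":[[-0.01,0.04,0.1],[-0.02,0.05,0.22],[-0.02,0.05,0.34],[-0.02,0.05,0.46],[-0.02,0.05,0.58],[-0.02,0.05,0.69],[-0.02,0.05,0.8],[-0.02,0.05,0.88],[-0.02,0.05,0.94],[-0.02,0.05,0.94]],"rot":[[0,0,0.01],[0,0,0.01],[0,0,0.01],[0,0,0.01],[0,0,0.01],[0,0,0.01],[0,0,0.01],[0,0,0.01],[0,0,0.01],[0,0,0.01]]}';python3 rec.py;  python3 -m jog '{"offset":[[0,0,0],[0,0,0],[0,0,0],[0,0,0],[0,0,0],[0,0,0],[0,0,0],[0,0,0],[0,0,0],[0,0,0]],"rot":[[0,0,0],[0,0,0],[0,0,0],[0,0,0],[0,0,0],[0,0,0],[0,0,0],[0,0,0],[0,0,0],[0,0,0]]}' 0 60
python3 - <<'E'
# fit FK
import json
from h import *
from scipy.optimize import least_squares
L=[json.loads(l) for l in open('log.jsonl')]
D=[]
for l in L:
    j=l['joints'];p=l['ee_pos'];D.append((j[1],j[1]-j[2],np.hypot(p[0],p[1]),p[2],j))
D.append((.359,.347,np.hypot(.217,.639),.227,None))
D=[(a,b,np.sqrt(r*r-.191**2),z) for a,b,r,z,_ in D]
A=[];y=[]
for a,f,r,z in D:
    A.append([1,0,np.sin(a),np.cos(f),np.sin(f)]);y.append(r)
    A.append([0,1,np.cos(a),-np.sin(f),np.cos(f)]);y.append(z)
A=np.array(A);y=np.array(y)
x,res,rk,sv=np.linalg.lstsq(A,y,rcond=None);print(x,sv,np.abs(A@x-y).max(),len(D))
print(json.dumps(robot.state()['joints'].tolist()))
E
```

```text
time_s: 9.35
ee_pos: [0.472, 0.405, 0.0587]
ee_rot: [-3.14, -0.001, -3.072]
wrist_force: [0.9, -0.5, -0.3]
finger_gap: 0.0877
[ 1.022  0.425 -0.308 -0.    -0.84  -2.523]
time_s: 10.35
ee_pos: [0.4729, 0.4076, 0.0606]
ee_rot: [3.139, 0.002, -3.071]
wrist_force: [0.0, 4.8, 1.0]
finger_gap: 0.0237
[-1.91891177e-04 -1.76903886e-01  6.00021493e-01  4.64387184e-01
 -4.65930322e-04] [4.55984536 3.73010706 0.40657481 0.29377091 0.20617275] 0.0005006788592273603 7
[1.0234423609350802, 0.42306527079823963, -0.30540200527122074, -0.00034207432863598793, -0.8388353713263386, -2.5232651641404624]
```

```bash
python3 -m jog '{"offset":[[0,0,-0.02],[0,0,-0.08],[0,0,-0.16],[0,0,-0.26],[0,0,-0.37],[0,0,-0.49],[0,0,-0.62],[0,0,-0.75],[0,0,-0.88],[0,0,-1]],"rot":[[0,0,0],[0,0,0],[0,0,0],[0,0,0],[0,0,0],[0,0,0],[0,0,0],[0,0,0],[0,0,0],[0,0,0]]}';python3 rec.py
cat >> h.py <<'E'
rk=np.load('rack.npy')
def rackR(): return Rn.from_euler('z',rk[2]).as_matrix()
DX=0.0   # pole origin along -tool x relative to tcp (fit later)
def tool_from_end(end,a_deg,yaw=0.,dx=0.):
    """end: rod end (x=200 on axis) in rack frame; a: prong lean; yaw of pole in rack frame"""
    a=np.radians(a_deg)
    Rp=rackR()@Rn.from_euler('z',yaw).as_matrix()@Rn.from_euler('y',-a).as_matrix() # pole rot: x=(cos,0,sin)
    e=rackR()@np.array(end,float)+[rk[0],rk[1],0]
    org=e-Rp[:,0]*(.2)
    Rt=Rp@np.diag([-1,1,-1.])
    return org+Rt[:,2]*.019+Rt[:,0]*dx,Rt
def eye(th): 
    x,z=-.025,.23
    return np.array([np.cos(th)*x+np.sin(th)*z,0,.1-np.sin(th)*x+np.cos(th)*z])
E
python3 - <<'E'
from h import *
t,R=tool_from_end([-.035,.25,.33],20);print(t,Rn.from_matrix(R).as_euler('xyz'))
s=plan([.44,.33,.28],R=R)
s=plan(t,R=R,start=s)
E
```

```text
time_s: 11.35
ee_pos: [0.4724, 0.4053, 0.2121]
ee_rot: [3.141, 0.0, -3.072]
wrist_force: [0.3, 1.0, -2.1]
finger_gap: 0.0233
[ 1.022  0.282 -0.132  0.    -1.156 -2.523]
[0.38552122 0.22124953 0.24374181] [-3.14159265  0.34906585 -2.98384768]
off [ 0.25  -0.485 -0.453] rot [-0.028 -0.665 -0.166]
off [ 0.527 -0.659  0.066] rot [0. 0. 0.]
```

```bash
python3 -m jog '{"offset":[[0.01,-0.03,-0.03],[0.04,-0.08,-0.08],[0.07,-0.14,-0.13],[0.1,-0.2,-0.19],[0.13,-0.26,-0.25],[0.16,-0.32,-0.3],[0.19,-0.37,-0.35],[0.22,-0.42,-0.4],[0.24,-0.46,-0.44],[0.25,-0.49,-0.45]],"rot":[[0,-0.04,-0.01],[0,-0.11,-0.03],[-0.01,-0.19,-0.05],[-0.01,-0.27,-0.07],[-0.01,-0.35,-0.09],[-0.02,-0.43,-0.11],[-0.02,-0.5,-0.13],[-0.03,-0.57,-0.14],[-0.03,-0.63,-0.16],[-0.03,-0.66,-0.17]]}';python3 rec.py
cat > fk.py <<'E'
from h import *
import json
from scipy.optimize import least_squares
# planar chain with lateral offset d, wrist: R = Rz(j1) Ry(phi) Rx(s4*j4) Ry(-j5)...
def fk(j,P):
    L1,L2,d,h,Lt,s4,s6,c6=P
    f=j[1]-j[2]
    R1=Rn.from_euler('z',j[0])
    w=np.array([L1*np.sin(j[1])+L2*np.cos(f),-d,h+L1*np.cos(j[1])-L2*np.sin(f)])
    # forearm frame: x along forearm, pitched down f ; roll j4; bend -j5 down
    R=R1*Rn.from_euler('y',f)*Rn.from_euler('x',s4*j[3])*Rn.from_euler('y',-j[4])
    # tool z along x of this frame
    z=R.apply([1,0,0])
    p=R1.apply(w)+Lt*z
    # at tool down: frame x down, z -> forward
    T=R.as_matrix()@np.array([[0,0,1],[0,1,0],[-1,0,0]]).astype(float)  # tool: z=x ; x=-z ; y=y
    T=T@Rn.from_euler('z',s6*j[5]+c6).as_matrix()
    return p,T
E
cat > fitfk.py <<'E'
from fk import *
L=[json.loads(l) for l in open('log.jsonl')]
best=None
for s4 in(1,-1):
  for s6 in(1,-1):
    for c in(np.pi/2,-np.pi/2,0,np.pi):
      def res(v):
        P=[*v[:5],s4,s6,c+v[5]];r=[]
        for l in L:
            p,T=fk(l['joints'],P);r+=list((p-l['ee_pos'])*10);r+=list((Rn.from_matrix(T.T@Rm(l['ee_rot']))).as_rotvec())
        return r
      o=least_squares(res,[.6,.464,.191,.2,.377,0])
      if best is None or o.cost<best[0]-1e-7: best=(o.cost,[*o.x[:5],s4,s6,c+o.x[5]])
      print(s4,s6,c,o.cost)
print(best);np.save('fkP.npy',best[1])
E
python3 fitfk.py
```

```text
time_s: 12.35
ee_pos: [0.4394, 0.3285, 0.2778]
ee_rot: [3.141, 0.347, -2.981]
wrist_force: [-0.4, 0.2, -1.9]
finger_gap: 0.0238
[ 1.196 -0.063 -0.577  0.38  -0.91  -2.818]
1 1 1.5707963267948966 3.622337050730784
1 1 -1.5707963267948966 3.6223370507312582
1 1 0 3.622337050731015
1 1 3.141592653589793 3.6223370507305406
1 -1 1.5707963267948966 1.4255793259938314
1 -1 -1.5707963267948966 1.425579325993664
1 -1 0 1.425579325994211
1 -1 3.141592653589793 1.425579325993975
-1 1 1.5707963267948966 2.9338176713176365
-1 1 -1.5707963267948966 2.9338176713176347
-1 1 0 2.9338176713176374
-1 1 3.141592653589793 2.9338176713176365
-1 -1 1.5707963267948966 0.2184155868017833
-1 -1 -1.5707963267948966 0.2184155868017838
-1 -1 0 0.21841558680178344
-1 -1 3.141592653589793 0.21841558680178308
(np.float64(0.2184155868017833), [np.float64(0.5962665008652088), np.float64(0.46658432423625323), np.float64(0.1882932619009338), np.float64(0.2618351909737517), np.float64(0.4273293247288665), -1, -1, np.float64(4.712388981272578)])
```

Run:
```python
from h import *
import json
L=[json.loads(l) for l in open('log.jsonl')]
l=L[-1];j=l['joints'];T=Rm(l['ee_rot'])
A=Rn.from_euler('z',-j[0]).as_matrix()@T
f=j[1]-j[2]
print(j,'f',f);print('arm frame',A[:,2]);print('forearm frame',Rn.from_euler('y',-f).as_matrix()@A[:,2])
print(np.cos(.91),np.sin(.91)*np.sin(.38),np.sin(.91)*np.cos(.38))
```

```text
[1.1961847520644195, -0.06342050727981548, -0.5772081150314576, 0.3795006792084945, -0.9096792767158268, -2.8184534557777416] f 0.5137876077516421
arm frame [ 0.17439822 -0.29240403 -0.94025802]
forearm frame [ 0.61399893 -0.29240403 -0.73314746]
0.6137457494888116 0.2928430977291017 0.7331842027054598
```

```bash
python3 - <<'E'
import re
s=open('fk.py').read()
s=s.replace("L1,L2,d,h,Lt,s4,s6,c6=P","L1,L2,d,h,Lt,s4,s6,c6,d2,e=P").replace("p=R1.apply(w)+Lt*z","R4=R1*Rn.from_euler('y',f)*Rn.from_euler('x',s4*j[3])\n    p=R1.apply(w)+Lt*z+R4.apply([0,-d2,0])+R.apply([0,0,e])")
open('fk.py','w').write(s)
s=open('fitfk.py').read()
s=s.replace("for s4 in(1,-1)","for s4 in(-1,)").replace("for s6 in(1,-1)","for s6 in(-1,)").replace("(np.pi/2,-np.pi/2,0,np.pi)","(4.712389,)")
s=s.replace("P=[*v[:5],s4,s6,c+v[5]]","P=[*v[:5],s4,s6,c,v[5],v[6]]").replace(".377,0]",".377,0,0]").replace("[*o.x[:5],s4,s6,c+o.x[5]]","[*o.x[:5],s4,s6,c,*o.x[5:]]")
s+="\nfor l in L[-2:]:\n  p,T=fk(l['joints'],best[1]);print((p-l['ee_pos'])*1000,Rn.from_matrix(T.T@Rm(l['ee_rot'])).as_rotvec())"
open('fitfk.py','w').write(s)
E
python3 fitfk.py
```

```text
-1 -1 4.712389 1.5390415558672823e-15
(np.float64(1.5390415558672823e-15), [np.float64(0.6016000000000002), np.float64(0.4636000000000003), np.float64(5.417777392733537e-17), np.float64(0.19879999999999992), np.float64(0.378041), -1, -1, 4.712389, np.float64(0.19179999999999994), np.float64(-3.291993422841807e-16)])
[-5.55111512e-14 -1.66533454e-13  1.66533454e-13] [-2.85763109e-16 -2.92879879e-16 -1.96153104e-08]
[-5.55111512e-14  0.00000000e+00  0.00000000e+00] [ 1.94681850e-16 -3.28104731e-17 -1.96153099e-08]
```

```bash
cat > ik.py <<'E'
from fk import *
P=np.load('fkP.npy')
lo=np.array([-3.07,-1.43,-1.02,-3.03,-3.05,-3.03]);hi=np.array([3.07,2.12,1.25,1.67,0,3.03])
def ik(t,R,j0):
    def res(j):
        p,T=fk(j,P);return np.r_[(p-t)*10,Rn.from_matrix(T.T@R).as_rotvec()]
    o=least_squares(res,np.clip(j0,lo+1e-3,hi-1e-3),bounds=(lo,hi));return o.x,o.cost
def pts(j):
    L1,L2,d,h,Lt=P[:5];d2=P[8]
    f=j[1]-j[2];R1=Rn.from_euler('z',j[0]);R4=R1*Rn.from_euler('y',f)*Rn.from_euler('x',-j[3])
    el=R1.apply([L1*np.sin(j[1]),0,h+L1*np.cos(j[1])]);w=el+R1.apply([L2*np.cos(f),0,-L2*np.sin(f)]);w2=w+R4.apply([0,-d2,0])
    return el,w,w2
def torack(p): return rackR().T@(np.array(p)-[rk[0],rk[1],0])
E
python3 - <<'E'
from ik import *
np.set_printoptions(precision=3,suppress=True)
j=robot.state()['joints']
def zp(a): a=np.radians(a);return np.array([-np.sin(a),0,np.cos(a)])
W=[([-.035,.25,.33],20),([-.035,.1,.33],20),([-.035,0,.335],25),(eye(.6)+.0595*zp(34),34),(eye(.6)+.022*zp(34),34),(eye(.4)+.022*zp(36),36),(eye(.2)+.022*zp(38),38),(eye(0)+.022*zp(40),40),(eye(0)+.022*zp(40)-[.014,0,0],40),(eye(0)+.022*zp(30)-[.014,0,0],30)]
for yaw in (0,-.25,-.5):
  print('yaw',yaw); jj=j
  for e,a in W:
    t,R=tool_from_end(e,a,yaw);jj,c=ik(t,R,jj);print(a,t,jj,'%.1e'%c,*[torack(p) for p in pts(jj)[1:]])
E
```

```text
yaw 0
20 [0.386 0.221 0.244] [ 1.233 -0.267 -0.82   0.399 -0.887 -2.88 ] 9.8e-22 [-0.52   0.3    0.536] [-0.346  0.25   0.599]
20 [0.409 0.073 0.244] [ 0.879 -0.372 -0.845  0.304 -0.854 -2.465] 1.6e-30 [-0.486  0.22   0.548] [-0.346  0.1    0.599]
25 [ 0.433 -0.024  0.233] [ 0.547 -0.374 -0.883  0.261 -0.67  -2.133] 7.1e-24 [-0.461  0.162  0.533] [-0.368 -0.     0.576]
34 [ 0.56  -0.004  0.226] [ 0.381 -0.145 -0.92   0.532 -0.247 -2.275] 4.2e-20 [-0.394  0.146  0.47 ] [-0.291 -0.     0.539]
34 [ 0.581 -0.001  0.195] [ 0.211 -0.059 -1.02   0.949 -0.034 -2.563] 5.4e-06 [-0.402  0.104  0.419] [-0.269 -0.001  0.509]
36 [ 0.543 -0.007  0.206] [ 0.327 -0.155 -1.02   0.665 -0.13  -2.371] 3.6e-04 [-0.427  0.127  0.44 ] [-0.313 -0.007  0.517]
38 [ 0.502 -0.013  0.21 ] [ 0.396 -0.25  -1.02   0.446 -0.208 -2.202] 2.3e-03 [-0.453  0.135  0.459] [-0.356 -0.019  0.518]
40 [ 0.461 -0.02   0.204] [ 0.423 -0.338 -1.02   0.231 -0.26  -2.005] 7.3e-03 [-0.477  0.134  0.474] [-0.402 -0.039  0.508]
40 [ 0.447 -0.022  0.204] [ 0.432 -0.373 -1.02   0.192 -0.293 -1.972] 8.4e-03 [-0.487  0.133  0.48 ] [-0.414
[... 1878 characters left out ...]
0.601  0.034 -0.807  0.702 -0.538 -3.03 ] 1.3e-02 [-0.334  0.233  0.454] [-0.188  0.141  0.537]
36 [0.55  0.067 0.206] [ 0.642 -0.057 -0.868  0.69  -0.565 -3.03 ] 1.8e-02 [-0.379  0.225  0.463] [-0.232  0.135  0.547]
38 [0.509 0.059 0.21 ] [ 0.689 -0.149 -0.935  0.673 -0.587 -3.03 ] 2.7e-02 [-0.427  0.213  0.466] [-0.278  0.126  0.55 ]
40 [0.467 0.05  0.204] [ 0.74  -0.242 -1.01   0.654 -0.599 -3.03 ] 4.0e-02 [-0.474  0.196  0.461] [-0.322  0.114  0.545]
40 [0.453 0.047 0.204] [ 0.772 -0.273 -1.02   0.63  -0.628 -3.03 ] 4.2e-02 [-0.486  0.195  0.463] [-0.334  0.112  0.546]
30 [0.435 0.055 0.233] [ 0.878 -0.3   -0.912  0.493 -0.834 -3.03 ] 1.1e-02 [-0.48   0.225  0.507] [-0.33   0.133  0.581]
```

Run:
```python
from ik import *
np.set_printoptions(precision=3,suppress=True)
j=robot.state()['joints']
def zp(a): a=np.radians(a);return np.array([-np.sin(a),0,np.cos(a)])
for yaw in (0,.1):
 for A in (26,28,30):
  W=[([-.035,.25,.33],20),([-.035,.1,.33],20),([-.035,0,.335],25)]+[(eye(.6)+.0595*zp(A),A),(eye(.6)+.016*zp(A),A)]+[(eye(t)+.016*zp(A),A) for t in(.4,.2,0)]+[(eye(0)+.016*zp(A)-[.015,0,0],A)]
  print('yaw',yaw,A); jj=j
  for e,a in W:
    t,R=tool_from_end(e,a,yaw);jj,c=ik(t,R,jj)
    # shelf edge clearance in tool frame (rack pt -.091, .406)
    edge=rackR()@np.array([-.091,0,.406])+[rk[0],rk[1],0]; q=R.T@(edge-t)
    print(a,t,jj,'%.1e'%c,'edge in tool x,z',q[0],q[2])
```

```text
yaw 0 26
20 [0.386 0.221 0.244] [ 1.233 -0.267 -0.82   0.399 -0.887 -2.88 ] 9.8e-22 edge in tool x,z -0.1733707441287399 -0.10956976720596648
20 [0.409 0.073 0.244] [ 0.879 -0.372 -0.845  0.304 -0.854 -2.465] 1.6e-30 edge in tool x,z -0.17337074412873998 -0.10956976720596645
25 [ 0.433 -0.024  0.233] [ 0.547 -0.374 -0.883  0.261 -0.67  -2.133] 7.1e-24 edge in tool x,z -0.1792526605095373 -0.10701447553708128
26 [ 0.551 -0.006  0.253] [ 0.423 -0.13  -0.665  0.203 -0.606 -1.978] 5.0e-26 edge in tool x,z -0.06476926583666946 -0.13900497048408822
26 [ 0.57  -0.003  0.214] [ 0.406 -0.055 -0.706  0.231 -0.489 -2.   ] 5.9e-30 edge in tool x,z -0.0647692658366695 -0.18250497048408817
26 [ 0.528 -0.009  0.231] [ 0.438 -0.158 -0.75   0.233 -0.553 -2.024] 7.8e-27 edge in tool x,z -0.09541177810217383 -0.14793751058097263
26 [ 0.483 -0.016  0.24 ] [ 0.483 -0.265 -0.809  0.247 -0.609 -2.069] 2.0e-21 edge in tool x,z -0.13231097436092196 -0.1201468258547291
26 [ 0.438 -0.024  0.24 ] [ 0.546 -0.379 -0.883  0.273 -0.662 -2.141] 5.2e-27 edge in tool x,z -0.17399580010022495 -0.10024084320681577
26 [ 
[... 5598 characters left out ...]
14757506866608786
30 [ 0.58  -0.017  0.201] [ 0.33  -0.036 -0.7    0.096 -0.386 -1.723] 2.6e-30 edge in tool x,z -0.07845202071039248 -0.19102073896348634
30 [ 0.538 -0.024  0.219] [ 0.353 -0.14  -0.75   0.111 -0.441 -1.754] 6.3e-20 edge in tool x,z -0.10642386584933228 -0.1545066178469898
30 [ 0.493 -0.031  0.228] [ 0.384 -0.247 -0.813  0.135 -0.488 -1.8  ] 8.9e-28 edge in tool x,z -0.14109840087495182 -0.12432294610530215
30 [ 0.448 -0.039  0.227] [ 0.429 -0.359 -0.891  0.17  -0.527 -1.867] 3.1e-29 edge in tool x,z -0.1810932614976026 -0.10167305148068007
30 [ 0.433 -0.041  0.227] [ 0.448 -0.399 -0.915  0.183 -0.547 -1.893] 2.0e-19 edge in tool x,z -0.19401874475763417 -0.09421052024109486
```

Run:
```python
from ik import *
s=None
for e,a in (([-.035,.2,.33],20),([-.035,.06,.335],24),([-.025,0,.34],28)):
    t,R=tool_from_end(e,a,.1); s=plan(t,R=R,start=s)
```

```text
off [ 0.514 -1.102  0.054] rot [-0.062 -0.003 -0.174]
off [ 0.064 -0.929  0.03 ] rot [-0.    -0.133 -0.   ]
off [-0.05  -0.405  0.073] rot [ 0.    -0.133  0.   ]
```

```bash
python3 -m jog '{"offset":[[0.03,-0.06,0],[0.08,-0.15,0.01],[0.13,-0.26,0.01],[0.19,-0.37,0.02],[0.25,-0.48,0.02],[0.31,-0.6,0.03],[0.37,-0.72,0.04],[0.43,-0.83,0.05],[0.47,-0.91,0.05],[0.5,-0.96,0.05]],"rot":[[0,0,-0.01],[-0.01,0,-0.03],[-0.01,0,-0.05],[-0.02,0,-0.07],[-0.03,0,-0.09],[-0.04,0,-0.11],[-0.05,0,-0.13],[-0.05,0,-0.15],[-0.06,0,-0.16],[-0.06,0,-0.17]]}';python3 rec.py
python3 - <<'E'
from ik import *
s=None
im,d=robot.get_image('scene');cv2.imwrite('pics/s2.png',cv2.resize(im[100:380,200:480,::-1],None,fx=2,fy=2))
im,d=robot.get_image('top');cv2.imwrite('pics/t2.png',cv2.resize(im[120:420,150:430,::-1],None,fx=2,fy=2))
for e,a in (([-.035,.08,.335],24),([-.025,0,.34],28)):
    t,R=tool_from_end(e,a,.1); s=plan(t,R=R,start=s)
E
```

```text
time_s: 13.35
ee_pos: [0.3956, 0.1753, 0.2449]
ee_rot: [-3.141, 0.346, -2.887]
wrist_force: [-0.5, 0.5, -2.3]
finger_gap: 0.0235
[ 1.113 -0.318 -0.828  0.346 -0.86  -2.63 ]
off [ 0.078 -0.938  0.034] rot [-0.003 -0.139 -0.007]
off [-0.038 -0.537  0.068] rot [ 0.    -0.133  0.   ]
```

View pics/s2.png

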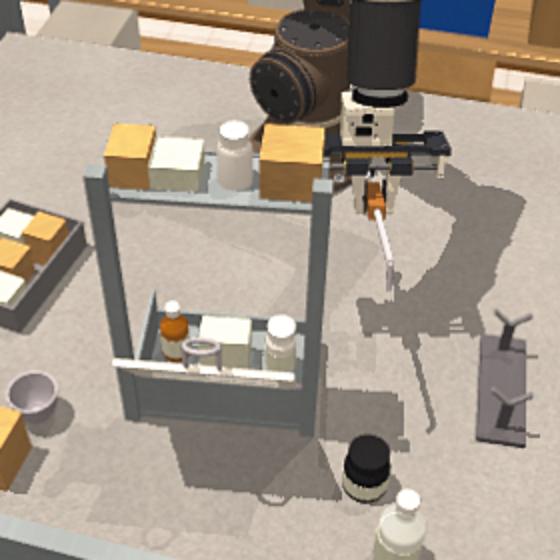

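View pics/t2.png

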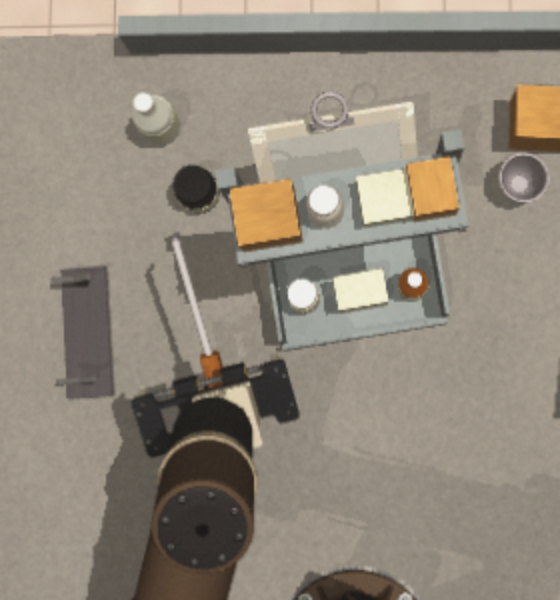

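```bash
python3 - <<'E'
from ik import *
np.set_printoptions(precision=1,suppress=True)
s=robot.state();p=s['ee_pos'];R=Rm(s['ee_rot'])
e=p+R@[-.2,0,-.019];tip=p+R@[-.2,0,.0205];tail=p+R@[.1185,0,-.019]
for n in('top','scene'):
    print(n,proj(n,[e,tip,tail]))
    for l in('prong_root','prong_tip'):
        q=robot.place_of(n,l); print(l,[(np.round(x['xy'],1),round(x['score'],2)) for x in q[:2]])
E
python3 -m jog '{"offset":[[0.01,-0.05,0],[0.02,-0.13,0],[0.03,-0.23,0.01],[0.03,-0.34,0.01],[0.04,-0.45,0.02],[0.05,-0.57,0.02],[0.06,-0.69,0.03],[0.07,-0.8,0.03],[0.08,-0.89,0.03],[0.08,-0.94,0.03]],"rot":[[0,-0.01,0],[0,-0.02,0],[0,-0.03,0],[0,-0.05,0],[0,-0.07,0],[0,-0.09,0],[0,-0.1,0],[0,-0.12,-0.01],[0,-0.13,-0.01],[0,-0.14,-0.01]]}';python3 rec.py;python3 -m jog '{"offset":[[0,-0.05,0],[-0.01,-0.1,0.01],[-0.01,-0.16,0.02],[-0.01,-0.22,0.03],[-0.02,-0.29,0.03],[-0.02,-0.36,0.04],[-0.03,-0.43,0.05],[-0.03,-0.48,0.06],[-0.04,-0.52,0.07],[-0.04,-0.54,0.07]],"rot":[[0,-0.01,0],[0,-0.02,0],[0,-0.03,0],[0,-0.05,0],[0,-0.07,0],[0,-0.09,0],[0,-0.1,0],[0,-0.12,0],[0,-0.13,0],[0,-0.13,0]]}';python3 rec.py
```

```text
top [[235.8 238.9]
 [236.9 235.9]
 [269.8 353.2]]
prong_root [(array([237.3, 241. ]), 0.55)]
prong_tip [(array([236.7, 235.4]), 0.86), (array([192.3, 279.9]), 0.51)]
scene [[395.2 230. ]
 [394.2 244.1]
 [383.  184.3]]
prong_root [(array([397. , 233.1]), 0.71), (array([340.7, 277.6]), 0.51)]
prong_tip [(array([393.7, 243.9]), 0.68)]
time_s: 14.65
ee_pos: [0.4216, 0.0359, 0.2365]
ee_rot: [-3.139, 0.419, -2.882]
wrist_force: [-0.1, -0.0, -1.9]
finger_gap: 0.0235
[ 0.731 -0.397 -0.891  0.288 -0.721 -2.226]
time_s: 15.65
ee_pos: [0.4518, -0.0392, 0.2294]
ee_rot: [-3.138, 0.486, -2.882]
wrist_force: [0.6, 1.0, -2.6]
finger_gap: 0.0237
[ 0.417 -0.328 -0.842  0.14  -0.58  -1.827]
```

```bash
python3 - <<'E'
from ik import *
f=np.radians(62)
def ring(th,r=.0205):
    ax=np.array([-np.sin(f),0,np.cos(f)]);u=np.cross([0,1,0],ax);out=[]
    for a in np.linspace(0,2*np.pi,40):
        q=np.array([-.025,0,.23])+r*(np.cos(a)*np.array([0,1,0])+np.sin(a)*u)
        out.append([np.cos(th)*q[0]+np.sin(th)*q[2],q[1],.1-np.sin(th)*q[0]+np.cos(th)*q[2]])
    return np.array(out)@rackR().T+[rk[0],rk[1],0]
outs=[]
for n in('top','scene'):
    im,d=robot.get_image(n);im=im[:,:,::-1]
    c=proj(n,ring(.6)).mean(0);x,y=int(c[0])-25,int(c[1])-25
    crop=cv2.resize(im[y:y+50,x:x+50],None,fx=8,fy=8,interpolation=cv2.INTER_CUBIC);ov=crop.copy()
    for th,col in((.57,(0,255,0)),(.6,(0,0,255)),(.63,(255,0,0))):
        px=(proj(n,ring(th))-[x,y]+.5)*8;cv2.polylines(ov,[px.astype(int)],False,col,1)
    outs.append(np.hstack([crop,ov]))
cv2.imwrite('pics/ring.png',cv2.resize(np.vstack(outs),(600,600)))
E
```

```text
(no output)
```

View pics/ring.png

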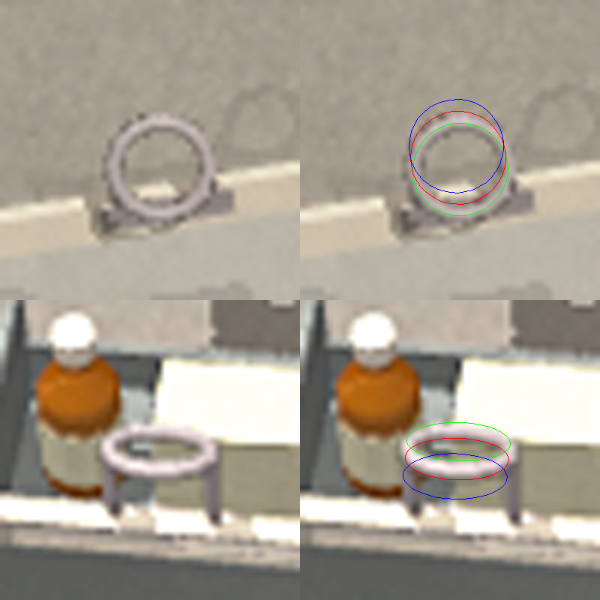

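```bash
cat >> ik.py <<'E'
def hook(th,s,a=30,yaw=.1,d=(0,0,0)):
    r=np.radians(a);z=Rn.from_euler('z',yaw).apply([-np.sin(r),0,np.cos(r)])
    return tool_from_end(eye(th)+[0,-.001,0]+s*z+np.array(d),a,yaw)
E
python3 - <<'E'
from ik import *
s=None
t,R=hook(.58,.0595); s=plan(t,R=R); t,R=hook(.58,.016); s=plan(t,R=R,start=s)
for th in (.4,.2,0): t,R=hook(th,.016); s=plan(t,R=R,start=s)
t,R=hook(0,.016,d=[-.014,0,0]); s=plan(t,R=R,start=s)
E
```

```text
off [-0.645 -0.09   0.255] rot [-0.004 -0.071  0.003]
off [-0.   -0.    0.29] rot [0. 0. 0.]
off [ 0.17   0.026 -0.217] rot [0. 0. 0.]
off [ 0.231  0.03  -0.201] rot [0. 0. 0.]
off [ 0.267  0.031 -0.151] rot [0. 0. 0.]
off [ 0.08   0.009 -0.046] rot [0. 0. 0.]
```

```bash
python3 -m jog '{"offset":[[-0.03,0,0.01],[-0.09,-0.01,0.02],[-0.16,-0.02,0.04],[-0.24,-0.03,0.07],[-0.33,-0.05,0.11],[-0.42,-0.06,0.15],[-0.5,-0.07,0.19],[-0.57,-0.08,0.22],[-0.62,-0.09,0.24],[-0.645,-0.09,0.255]],"rot":[[0,0,0],[0,-0.01,0],[0,-0.02,0],[0,-0.03,0],[0,-0.04,0],[0,-0.05,0],[0,-0.06,0],[0,-0.07,0],[0,-0.07,0],[0,-0.07,0]]}';python3 rec.py
python3 - <<'E'
from ik import *
t,R=hook(.58,.016); s=plan(t,R=R)
s=robot.state();p=s['ee_pos'];R=Rm(s['ee_rot'])
tip=p+R@[-.2,0,.0205];print('tip rack',torack(tip))
outs=[]
for n,w in(('top',60),('scene',60)):
    im,d=robot.get_image(n);im=im[:,:,::-1].copy()
    c=proj(n,tip)[0];print(n,c,[(np.round(q['xy'],1),round(q['score'],2)) for q in robot.place_of(n,'prong_tip')[:2]],[(np.round(q['xy'],1),round(q['score'],2)) for q in robot.place_of(n,'eye')[:2]])
    x,y=int(c[0])-30,int(c[1])-25
    outs.append(cv2.resize(im[y:y+50,x:x+60],None,fx=6,fy=6,interpolation=cv2.INTER_CUBIC))
cv2.imwrite('pics/pre.png',np.hstack(outs))
E
```

```text
time_s: 16.75
ee_pos: [0.5565, -0.0244, 0.2413]
ee_rot: [-3.139, 0.524, -2.881]
wrist_force: [0.1, 0.4, -2.3]
finger_gap: 0.0236
[ 0.336 -0.126 -0.672  0.084 -0.505 -1.709]
off [ 0.008 -0.005  0.287] rot [-0.003 -0.     0.005]
tip rack [ 0.09634184 -0.00065829  0.32357918]
top [314.71319108 175.70466887] [(array([315.1, 176.1]), 0.46)] [(array([311.5, 173.4]), 0.93)]
scene [299.80741372 264.45002878] [(array([298.2, 266.7]), 0.71)] [(array([300. , 272.6]), 0.93)]
```

View pics/pre.png

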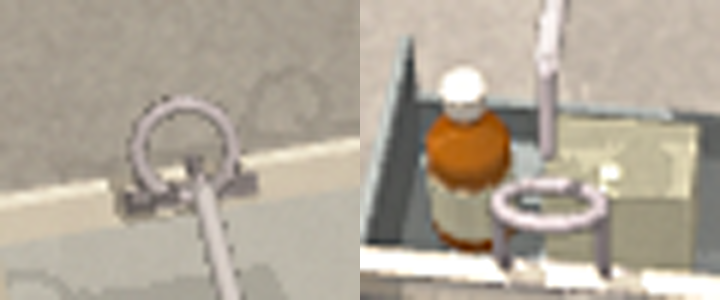

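```bash
python3 -m jog '{"offset":[[0,0,0.02],[0,0,0.05],[0,0,0.08],[0,0,0.12],[0,0,0.16],[0,0,0.2],[0,0,0.24],[0.01,0,0.27],[0.01,0,0.29],[0.01,0,0.29]],"rot":[[0,0,0],[0,0,0],[0,0,0],[0,0,0],[0,0,0],[0,0,0],[0,0,0],[0,0,0],[0,0,0],[0,0,0]]}';python3 rec.py
cat > look.py <<'E'
from ik import *
import sys
np.set_printoptions(precision=4,suppress=True)
s=robot.state();p=s['ee_pos'];R=Rm(s['ee_rot'])
tip=p+R@[-.2,0,.0205];end=p+R@[-.2,0,-.019];print('t',s['time_s'],'tip rack',torack(tip),'end',torack(end),'F',s['wrist_force'])
outs=[]
for n in('top','scene'):
    im,d=robot.get_image(n);im=im[:,:,::-1].copy()
    c=proj(n,tip)[0]
    print(n,c,[(np.round(q['xy'],1),round(q['score'],2)) for q in robot.place_of(n,'eye')[:1]])
    x,y=int(c[0])-30,int(c[1])-25
    outs.append(cv2.resize(im[y:y+50,x:x+60],None,fx=6,fy=6,interpolation=cv2.INTER_CUBIC))
cv2.imwrite('pics/%s.png'%sys.argv[1],np.hstack(outs))
E
python3 look.py ins
```

```text
time_s: 18.05
ee_pos: [0.5754, -0.0194, 0.2023]
ee_rot: [-3.139, 0.523, -2.881]
wrist_force: [0.6, 0.1, -2.9]
finger_gap: 0.0238
[ 0.331 -0.046 -0.708  0.099 -0.389 -1.723]
t 18.05 tip rack [0.1158 0.0013 0.2845] end [ 0.0962 -0.0006  0.3187] F [ 0.5923  0.1327 -2.914 ]
top [313.2096 172.354 ] [(array([314.2, 173.8]), 0.71)]
scene [300.187  281.2553] [(array([302.5, 272.4]), 0.66)]
```

View pics/ins.png

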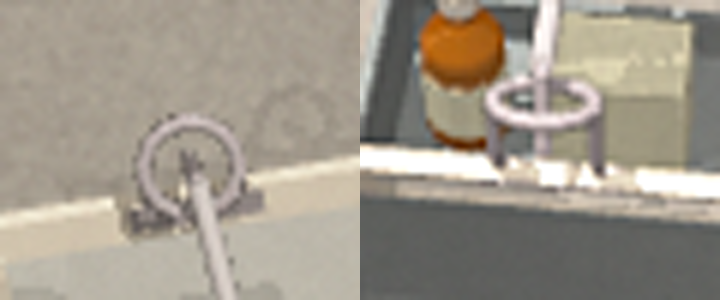

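```bash
python3 -m jog '{"offset":[[0.01,0,-0.01],[0.03,0,-0.03],[0.05,0.01,-0.06],[0.07,0.01,-0.09],[0.09,0.01,-0.12],[0.11,0.02,-0.14],[0.13,0.02,-0.17],[0.15,0.02,-0.19],[0.16,0.02,-0.21],[0.17,0.03,-0.22]],"rot":[[0,0,0],[0,0,0],[0,0,0],[0,0,0],[0,0,0],[0,0,0],[0,0,0],[0,0,0],[0,0,0],[0,0,0]]}';python3 rec.py
python3 look.py p1
python3 -c "
from ik import *
t,R=hook(.2,.016);s=plan(t,R=R)"
```

```text
time_s: 19.25
ee_pos: [0.5372, -0.0248, 0.2194]
ee_rot: [-3.139, 0.525, -2.881]
wrist_force: [3.8, -0.2, -0.6]
finger_gap: 0.0236
[ 0.353 -0.143 -0.753  0.115 -0.44  -1.755]
t 19.25 tip rack [0.077  0.002  0.3019] end [0.0573 0.     0.3361] F [ 3.7881 -0.2035 -0.5775]
top [315.1599 185.0975] [(array([314.7, 182.6]), 0.69)]
scene [302.3804 264.2089] [(array([305.8, 265.7]), 0.6)]
off [ 0.225  0.021 -0.198] rot [-0.002  0.001  0.005]
```

View pics/p1.png

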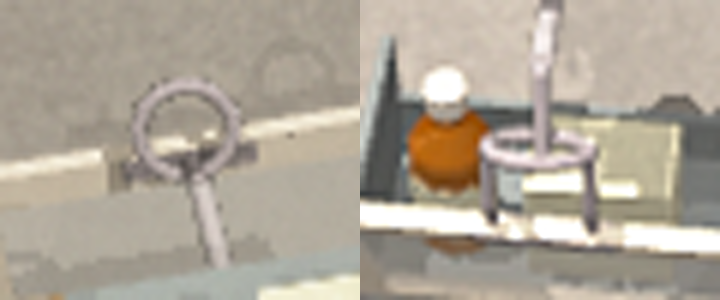

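Run:
```python
from ik import *
np.set_printoptions(precision=2,suppress=True)
for th in (.58,.5,.47,.44,.4):
    q=rackR()@(eye(th)+[0,-.001,0])+[rk[0],rk[1],0];print(th,eye(th)*1000,proj('top',q)[0],proj('scene',q)[0])
```

```text
0.58 [105.13   0.   306.09] [314.5  174.07] [299.46 272.01]
0.5 [ 88.33   0.   313.83] [315.46 179.61] [300.31 264.51]
0.47 [ 81.87   0.   316.38] [315.83 181.8 ] [300.65 261.76]
0.44 [ 75.35   0.   318.74] [316.22 184.05] [300.99 259.05]
0.4 [ 66.54   0.   321.58] [316.75 187.12] [301.45 255.51]
```

```bash
cat >> ik.py <<'E'
def hook2(th,s,k,a=30,yaw=.1):
    r=np.radians(a);n=np.array([np.cos(r),0,np.sin(r)])
    return hook(th,s,a,yaw,d=-k*n)
E
python3 - <<'E'
from ik import *
s=None
for th in (.48,.32,.15,0): t,R=hook2(th,.018,.013); s=plan(t,R=R,start=s)
E
```

```text
off [ 0.    -0.014  0.083] rot [-0.002  0.001  0.005]
off [ 0.168  0.024 -0.179] rot [0. 0. 0.]
off [ 0.207  0.026 -0.158] rot [0. 0. 0.]
off [ 0.203  0.023 -0.108] rot [0. 0. 0.]
```

```bash
python3 -m jog '{"offset":[[0,0,0.02],[0,0,0.05],[0,0,0.08],[0,0,0.085],[0.03,0,0.05],[0.06,0.01,0.02],[0.09,0.01,-0.01],[0.12,0.01,-0.04],[0.15,0.01,-0.07],[0.17,0.01,-0.095]],"rot":[[0,0,0],[0,0,0],[0,0,0],[0,0,0],[0,0,0],[0,0,0],[0,0,0],[0,0,0],[0,0,0],[0,0,0]]}';python3 rec.py
python3 look.py p2
python3 -c "
from ik import *
np.set_printoptions(precision=2,suppress=True)
t,R=hook2(.15,.018,.013);s=plan(t,R=R)
for th in (.44,.4,.36,.32,.28):
    q=rackR()@(eye(th)+[0,-.001,0])+[rk[0],rk[1],0];print(th,eye(th)*1000,proj('top',q)[0],proj('scene',q)[0])
"
```

```text
time_s: 20.45
ee_pos: [0.5073, -0.0311, 0.2181]
ee_rot: [-3.139, 0.523, -2.88]
wrist_force: [2.1, 2.5, -2.1]
finger_gap: 0.0235
[ 0.368 -0.203 -0.805  0.129 -0.451 -1.779]
t 20.45 tip rack [0.0467 0.0006 0.3002] end [ 0.0271 -0.0013  0.3344] F [ 2.0581  2.5019 -2.0958]
top [317.5957 196.508 ] [(array([316.2, 196.5]), 0.59)]
scene [303.5458 255.2158] [(array([305.5, 244.2]), 0.7)]
off [ 0.2   0.03 -0.16] rot [-0. -0.  0.]
0.44 [ 75.35   0.   318.74] [316.22 184.05] [300.99 259.05]
0.4 [ 66.54   0.   321.58] [316.75 187.12] [301.45 255.51]
0.36 [ 57.63   0.   324.06] [317.29 190.29] [301.92 252.06]
0.32 [ 48.62   0.   326.19] [317.84 193.53] [302.4 248.7]
0.28 [ 39.54   0.   327.95] [318.4  196.85] [302.88 245.45]
```

View pics/p2.png

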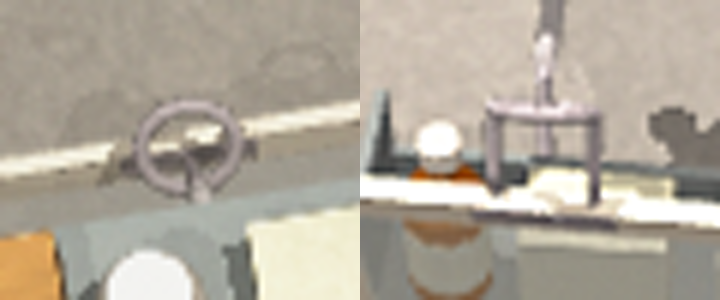

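```bash
python3 -m jog '{"offset":[[0.01,0,-0.01],[0.03,0,-0.03],[0.05,0.01,-0.05],[0.07,0.01,-0.06],[0.09,0.01,-0.08],[0.11,0.01,-0.1],[0.13,0.02,-0.11],[0.15,0.02,-0.13],[0.18,0.02,-0.15],[0.2,0.02,-0.16]],"rot":[[0,0,0],[0,0,0],[0,0,0],[0,0,0],[0,0,0],[0,0,0],[0,0,0],[0,0,0],[0,0,0],[0,0,0]]}';python3 rec.py
python3 look.py p3
python3 -c "
from ik import *
np.set_printoptions(precision=2,suppress=True)
t,R=hook2(.0,.018,.011);s=plan(t,R=R)
for th in (.2,.15,.1,.05,0):
    q=rackR()@(eye(th)+[0,-.001,0])+[rk[0],rk[1],0];print(th,eye(th)*1000,proj('top',q)[0],proj('scene',q)[0])
"
```

```text
time_s: 21.65
ee_pos: [0.4704, -0.0378, 0.2242]
ee_rot: [-3.139, 0.524, -2.88]
wrist_force: [1.8, 1.8, -2.0]
finger_gap: 0.0238
[ 0.396 -0.296 -0.857  0.148 -0.495 -1.818]
t 21.65 tip rack [ 0.0091 -0.0003  0.3065] end [-0.0105 -0.0022  0.3407] F [ 1.847   1.8215 -1.988 ]
top [320.2322 210.1425] [(array([320.5, 208.6]), 0.49)]
scene [305.1523 242.2929] [(array([305.5, 233.1]), 0.62)]
off [ 0.19  0.03 -0.11] rot [-0.   -0.    0.01]
0.2 [ 21.19   0.   330.38] [319.55 203.69] [303.87 239.27]
0.15 [  9.65   0.   331.15] [320.29 208.07] [304.49 235.65]
0.1 [ -1.91   0.   331.35] [321.03 212.52] [305.11 232.23]
0.05 [-13.47   0.   330.96] [321.78 217.02] [305.74 229.01]
0 [-25.   0. 330.] [322.53 221.55] [306.36 226.01]
```

View pics/p3.png

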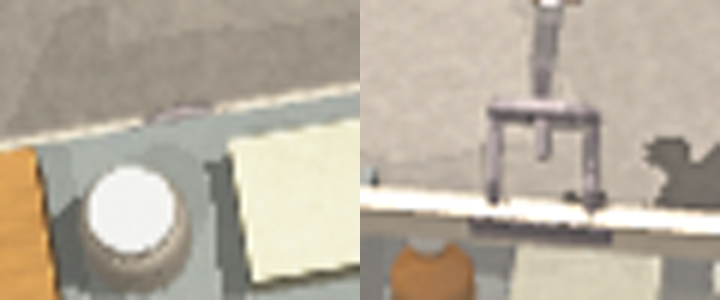

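```bash
python3 -m jog '{"offset":[[0.01,0,-0.01],[0.03,0,-0.02],[0.05,0.01,-0.03],[0.07,0.01,-0.04],[0.09,0.01,-0.05],[0.11,0.02,-0.06],[0.13,0.02,-0.07],[0.15,0.02,-0.09],[0.17,0.02,-0.1],[0.19,0.03,-0.11]],"rot":[[0,0,0],[0,0,0],[0,0,0],[0,0,0],[0,0,0],[0,0,0],[0,0,0],[0,0,0],[0,0,0],[0,0,0]]}';python3 rec.py
python3 look.py p4
```

```text
time_s: 22.85
ee_pos: [0.4376, -0.0419, 0.2241]
ee_rot: [-3.139, 0.524, -2.881]
wrist_force: [1.2, 0.1, -2.3]
finger_gap: 0.0235
[ 0.436 -0.381 -0.913  0.179 -0.529 -1.878]
t 22.85 tip rack [-0.0239  0.0006  0.3064] end [-0.0435 -0.0013  0.3406] F [ 1.1559  0.0618 -2.316 ]
top [321.9785 222.7587] []
scene [307.2303 232.869 ] [(array([308.6, 223.4]), 0.57)]
```

View pics/p4.png

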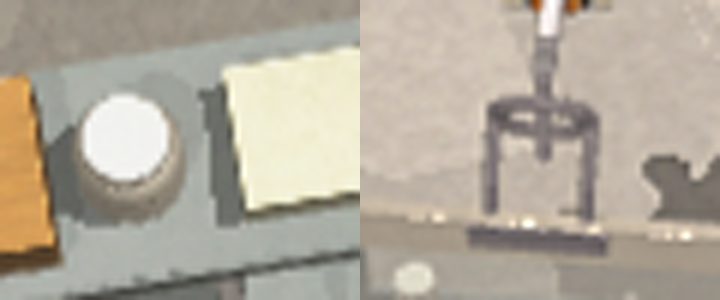

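```bash
python3 -m jog '{"offset":[[0.005,0,-0.003],[0.01,0,-0.006],[0.015,0,-0.009],[0.02,0,-0.012],[0.025,0,-0.015],[0.03,0,-0.018],[0.035,0,-0.021],[0.04,0,-0.024],[0.045,0.01,-0.027],[0.05,0.01,-0.03]],"rot":[[0,0,0],[0,0,0],[0,0,0],[0,0,0],[0,0,0],[0,0,0],[0,0,0],[0,0,0],[0,0,0],[0,0,0]]}';python3 rec.py
python3 look.py p5
```

```text
time_s: 24.05
ee_pos: [0.434, -0.0401, 0.2295]
ee_rot: [-3.14, 0.536, -2.879]
wrist_force: [20.7, 2.3, 1.2]
finger_gap: 0.0238
[ 0.451 -0.406 -0.922  0.192 -0.535 -1.899]
t 24.05 tip rack [-0.0282  0.0033  0.3139] end [-0.0482  0.0013  0.3479] F [20.7201  2.2736  1.1909]
top [321.1542 224.0883] []
scene [308.4078 229.6764] [(array([311.3, 226.7]), 0.9)]
```

View pics/p5.png

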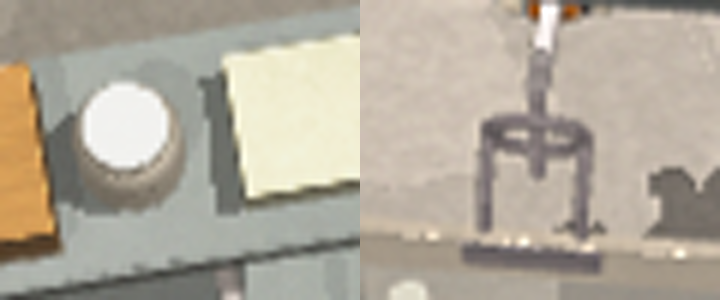

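```bash
python3 -m jog '{"offset":[[-0.01,0,0.005],[-0.02,0,0.01],[-0.03,0,0.015],[-0.04,0,0.02],[-0.05,-0.01,0.03],[-0.06,-0.01,0.03],[-0.07,-0.01,0.035],[-0.08,-0.01,0.04],[-0.08,-0.01,0.04],[-0.08,-0.01,0.04]],"rot":[[0,0,0],[0,0,0],[0,0,0],[0,0,0],[0,0,0],[0,0,0],[0,0,0],[0,0,0],[0,0,0],[0,0,0]]}';python3 rec.py
python3 look.py p6
python3 - <<'E'
from ik import *
np.set_printoptions(precision=1,suppress=True)
s=robot.state();p=s['ee_pos'];R=Rm(s['ee_rot'])
for n,l in (('top','pole'),('scene','pole'),('scene','prong_tip'),('scene','prong_root'),('top','prong_tip')):
    pt={'pole':[0,0,-.019],'prong_tip':[-.2,0,.0205],'prong_root':[-.2,0,-.013]}[l]
    print(n,l,proj(n,p+R@pt),[(np.round(q['xy'],1),round(q['score'],2)) for q in robot.place_of(n,l)[:2]])
im,d=robot.get_image('wrist');cv2.imwrite('pics/w6.png',im[:,:,::-1])
im,d=robot.get_image('scene');cv2.imwrite('pics/s6.png',cv2.resize(im[130:290,220:400,::-1],None,fx=4,fy=3.7,interpolation=cv2.INTER_CUBIC))
E
```

```text
time_s: 25.25
ee_pos: [0.4421, -0.0408, 0.2247]
ee_rot: [-3.139, 0.523, -2.881]
wrist_force: [-0.0, -0.2, -2.1]
finger_gap: 0.0236
[ 0.432 -0.369 -0.905  0.176 -0.526 -1.872]
t 25.25 tip rack [-0.0192  0.0011  0.3068] end [-0.0388 -0.0008  0.341 ] F [-0.0302 -0.1647 -2.1399]
top [321.4826 220.9805] [(array([462.1, 294. ]), 0.23)]
scene [307.1824 234.1042] [(array([311.5, 225.8]), 0.67)]
top pole [[341.2 295.1]] [(array([339.5, 293.3]), 0.74)]
scene pole [[309.8 201.6]] [(array([313.2, 202.9]), 0.68), (array([451.2, 299. ]), 0.68)]
scene prong_tip [[307.2 234. ]] [(array([304.6, 236.6]), 0.58)]
scene prong_root [[307.1 221.3]] [(array([305.2, 224.2]), 0.41)]
top prong_tip [[321.4 220.9]] []
```

View pics/s6.png

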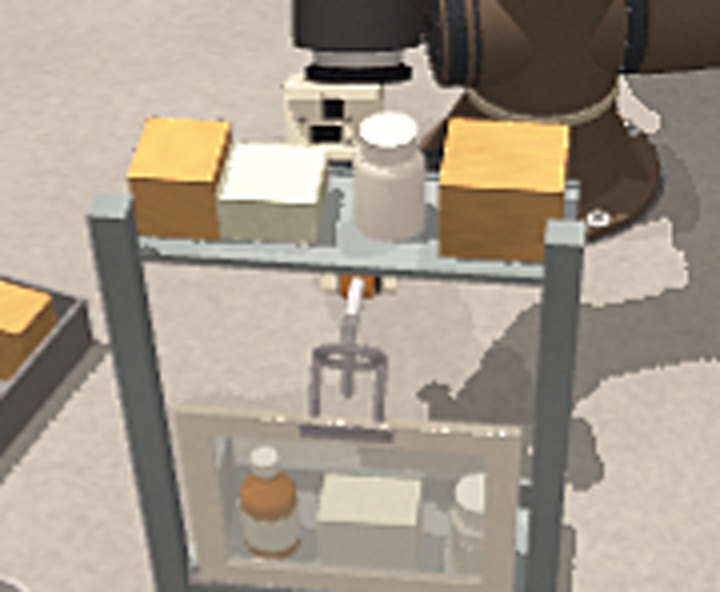

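View pics/w6.png

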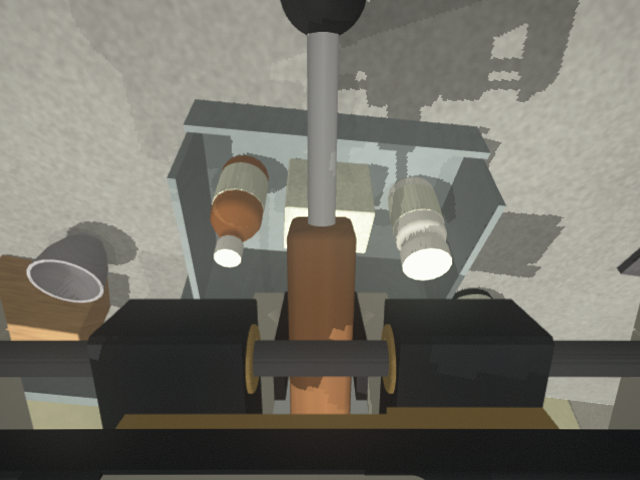

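```bash
python3 -m jog '{"offset":[[-0.02,0,0],[-0.02,0,-0.02],[-0.02,0,-0.05],[-0.02,0,-0.08],[-0.02,0,-0.12],[-0.02,0,-0.16],[-0.02,0,-0.2],[-0.02,0,-0.24],[-0.02,0,-0.27],[-0.02,0,-0.29]],"rot":[[0,0,0],[0,0,0],[0,0,0],[0,0,0],[0,0,0],[0,0,0],[0,0,0],[0,0,0],[0,0,0],[0,0,0]]}';python3 rec.py
python3 look.py p7
```

```text
time_s: 26.8
ee_pos: [0.4238, -0.0454, 0.2649]
ee_rot: [-3.139, 0.525, -2.881]
wrist_force: [0.1, -1.3, -2.3]
finger_gap: 0.0238
[ 0.454 -0.457 -0.844  0.159 -0.675 -1.863]
t 26.8 tip rack [-0.0382 -0.0005  0.3473] end [-0.0578 -0.0025  0.3815] F [ 0.1267 -1.3004 -2.2831]
top [323.0992 225.5855] [(array([328.4, 230. ]), 0.73)]
scene [307.0051 217.4788] [(array([309.9, 223.3]), 0.95)]
```

View pics/p7.png

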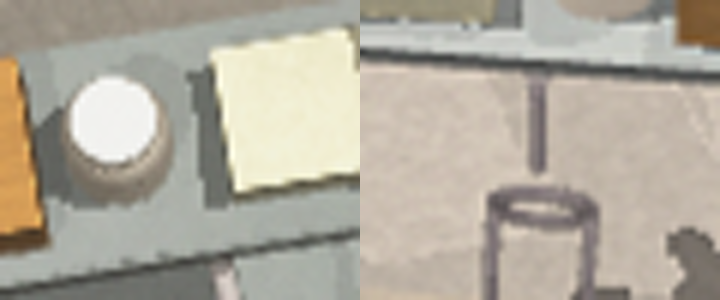

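Run:
```python
from ik import *
np.set_printoptions(precision=3,suppress=True)
s=None;j=robot.state()['joints']
for e,a,y in (([-.085,0,.36],24,.1),([-.085,.13,.34],20,.1),([-.085,.26,.34],14,.0)):
    t,R=tool_from_end(e,a,y); s=plan(t,R=R,start=s); j,c=ik(t,R,j);print(t,j,c)
R=Rm([np.pi,0,-3.0700])
for t in ([.42,.33,.3],[.4725,.408,.17],[.4725,.408,.08],[.4725,.408,.06]):
    s=plan(t,R=R,start=s); j,c=ik(t,R,j);print(t,j,c)
```

```text
off [ 0.23   0.039 -0.111] rot [-0.002  0.2    0.005]
[ 0.385 -0.05   0.261] [ 0.493 -0.486 -0.809  0.127 -0.843 -1.871] 1.5571238974310426e-26
off [-0.019  0.862  0.064] rot [0.    0.133 0.   ]
[0.359 0.077 0.254] [ 1.066 -0.526 -0.886  0.301 -0.986 -2.518] 2.165679884958529e-24
off [-0.081  0.988 -0.108] rot [0.056 0.2   0.183]
[0.327 0.222 0.273] [ 1.352 -0.329 -0.711  0.254 -1.11  -2.87 ] 8.738201662870997e-29
off [-0.749  0.613  0.003] rot [0.02  0.466 0.164]
[0.42, 0.33, 0.3] [ 1.033  0.084 -0.178  0.    -1.308 -2.532] 4.94062755638378e-24
off [-0.386  0.494  0.867] rot [0. 0. 0.]
[0.4725, 0.408, 0.17] [ 1.025  0.317 -0.184 -0.    -1.07  -2.524] 1.1133279755443723e-20
off [ 0.  -0.   0.6] rot [0. 0. 0.]
[0.4725, 0.408, 0.08] [ 1.025  0.403 -0.285 -0.    -0.883 -2.524] 1.5596871271428708e-30
off [ 0.    -0.     0.133] rot [0. 0. 0.]
[0.4725, 0.408, 0.06] [ 1.025  0.425 -0.303 -0.    -0.842 -2.524] 3.1136360937743998e-24
```

```bash
python3 -m jog '{"offset":[[0.03,0,-0.01],[0.06,0.01,-0.03],[0.09,0.01,-0.04],[0.12,0.02,-0.06],[0.15,0.02,-0.07],[0.17,0.03,-0.08],[0.19,0.03,-0.09],[0.21,0.04,-0.1],[0.22,0.04,-0.11],[0.23,0.04,-0.11]],"rot":[[0,0.01,0],[0,0.03,0],[0,0.06,0],[0,0.09,0],[0,0.12,0],[0,0.14,0],[0,0.16,0],[0,0.18,0],[0,0.19,0],[0,0.2,0]]}';python3 rec.py
python3 -m jog '{"offset":[[0,0.04,0],[0,0.12,0.01],[0,0.21,0.02],[-0.01,0.31,0.02],[-0.01,0.41,0.03],[-0.01,0.52,0.04],[-0.01,0.63,0.05],[-0.02,0.73,0.05],[-0.02,0.81,0.06],[-0.02,0.86,0.06]],"rot":[[0,0.01,0],[0,0.02,0],[0,0.03,0],[0,0.05,0],[0,0.06,0],[0,0.08,0],[0,0.1,0],[0,0.11,0],[0,0.12,0],[0,0.13,0]]}';python3 rec.py
python3 -m jog '{"offset":[[0,0.04,0],[-0.01,0.12,-0.01],[-0.02,0.22,-0.02],[-0.03,0.33,-0.03],[-0.04,0.45,-0.05],[-0.05,0.58,-0.06],[-0.06,0.71,-0.07],[-0.07,0.83,-0.09],[-0.08,0.93,-0.1],[-0.08,0.99,-0.11]],"rot":[[0,0.01,0.01],[0.01,0.02,0.02],[0.01,0.04,0.04],[0.02,0.06,0.06],[0.02,0.09,0.08],[0.03,0.12,0.11],[0.04,0.15,0.13],[0.05,0.17,0.16],[0.05,0.19,0.17],[0.06,0.2,0.18]]}';python3 rec.py
python3 -c "
from ik import *
R=Rm([np.pi,0,-3.07])
s=plan([.42,.33,.3],R=R);s=plan([.4725,.408,.2],R=R,start=s)"
```

```text
time_s: 28.0
ee_pos: [0.3854, -0.0493, 0.2615]
ee_rot: [-3.139, 0.419, -2.881]
wrist_force: [-0.7, 0.3, -2.5]
finger_gap: 0.0239
[ 0.497 -0.487 -0.811  0.131 -0.843 -1.875]
time_s: 29.0
ee_pos: [0.3584, 0.0777, 0.2539]
ee_rot: [-3.139, 0.351, -2.88]
wrist_force: [0.0, -0.3, -2.9]
finger_gap: 0.0232
[ 1.073 -0.529 -0.889  0.305 -0.988 -2.523]
time_s: 30.0
ee_pos: [0.3259, 0.2229, 0.2734]
ee_rot: [-3.137, 0.246, -2.98]
wrist_force: [-0.1, -1.1, -2.4]
finger_gap: 0.0235
[ 1.36  -0.327 -0.712  0.258 -1.114 -2.876]
off [-0.755  0.604  0.003] rot [0.011 0.47  0.169]
off [-0.386  0.494  0.667] rot [0. 0. 0.]
```

```bash
python3 -m jog '{"offset":[[-0.03,0.02,0],[-0.1,0.08,0],[-0.18,0.15,0],[-0.27,0.22,0],[-0.36,0.29,0],[-0.45,0.36,0],[-0.54,0.43,0],[-0.63,0.5,0],[-0.71,0.57,0],[-0.755,0.6,0]],"rot":[[0,0.02,0.01],[0,0.06,0.02],[0,0.11,0.04],[0,0.17,0.06],[0,0.23,0.08],[0.01,0.29,0.1],[0.01,0.35,0.12],[0.01,0.4,0.14],[0.01,0.45,0.16],[0.01,0.47,0.17]]}';python3 rec.py
python3 -m jog '{"offset":[[-0.02,0.02,0.03],[-0.06,0.07,0.09],[-0.1,0.13,0.17],[-0.15,0.19,0.25],[-0.19,0.25,0.33],[-0.24,0.31,0.41],[-0.29,0.37,0.5],[-0.33,0.43,0.58],[-0.37,0.47,0.64],[-0.385,0.495,0.665]],"rot":[[0,0,0],[0,0,0],[0,0,0],[0,0,0],[0,0,0],[0,0,0],[0,0,0],[0,0,0],[0,0,0],[0,0,0]]}';python3 rec.py
python3 - <<'E'
from ik import *
np.set_printoptions(precision=3,suppress=True)
s=robot.state();p=s['ee_pos'];R=Rm(s['ee_rot']);print(p,s['ee_rot'])
T={'pole':[0,0,-.019],'prong_tip':[-.2,0,.0205],'prong_root':[-.2,0,-.013]}
for n in('top','scene'):
    im,d=robot.get_image(n);W=cloud(n,d);cv2.imwrite(f'pics/{n}8.png',cv2.resize(im[180:380,150:300,::-1] if n=='top' else im[170:370,380:530,::-1],None,fx=3,fy=3,interpolation=cv2.INTER_CUBIC))
    # rod points in pole-predicted frame
    L=(W.reshape(-1,3)-p)@R+[0,0,.019]; L=L*[-1,1,-1]
    k=(abs(L[:,1])<.02)&(abs(L[:,2])<.035)&(L[:,0]>.06)&(L[:,0]<.215);Q=L[k]
    if len(Q)>15:
        print(n,len(Q),'y fit',np.polyfit(Q[:,0],Q[:,1],1),'z fit',np.polyfit(Q[:,0],Q[:,2],1),Q[:,0].max())
    k=(abs(L[:,1])<.02)&(abs(L[:,2])<.035)&(L[:,0]<-.06)&(L[:,0]>-.16);Q=L[k]
    if len(Q)>15: print('tail',len(Q),Q.mean(0),Q[:,0].min())
    for l in T: print(n,l,proj(n,p+R@T[l])[0],[(np.round(q['xy'],1),round(q['score'],2)) for q in robot.place_of(n,l)[:1]])
E
```

```text
time_s: 31.0
ee_pos: [0.4215, 0.3288, 0.2999]
ee_rot: [3.141, -0.001, -3.072]
wrist_force: [0.5, -0.3, -2.2]
finger_gap: 0.0235
[ 1.028e+00  8.600e-02 -1.760e-01 -1.000e-03 -1.309e+00 -2.529e+00]
time_s: 32.0
ee_pos: [0.4725, 0.4069, 0.1991]
ee_rot: [-3.141, -0.001, -3.07]
wrist_force: [-0.4, 0.1, -2.6]
finger_gap: 0.0233
[ 1.023  0.294 -0.146 -0.    -1.132 -2.523]
[0.473 0.407 0.199] [-3.141 -0.001 -3.07 ]
top 192 y fit [-0.007 -0.003] z fit [-0.058  0.004] 0.20232150956340017
tail 147 [-0.103 -0.003  0.008] -0.1309255453503093
top pole [174.167 281.493] [(array([174.3, 278.8]), 0.6)]
top prong_tip [174.846 211.534] [(array([175.2, 211.1]), 0.56)]
top prong_root [171.584 209.302] [(array([173.6, 208.2]), 0.62)]
scene 214 y fit [-0.002 -0.002] z fit [-0.089  0.011] 0.2050978607724699
scene pole [464.436 246.103] [(array([466.4, 247.9]), 0.65)]
scene prong_tip [460.994 314.622] [(array([458.7, 318.5]), 0.93)]
scene prong_root [463.736 306.913] [(array([462.8, 308.5]), 0.88)]
```

View pics/scene8.png

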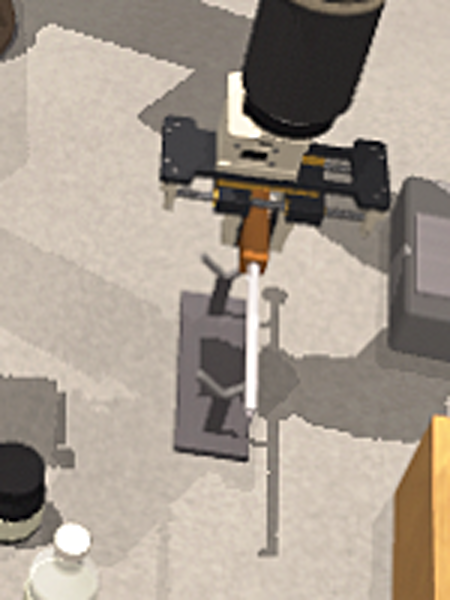

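View pics/top8.png

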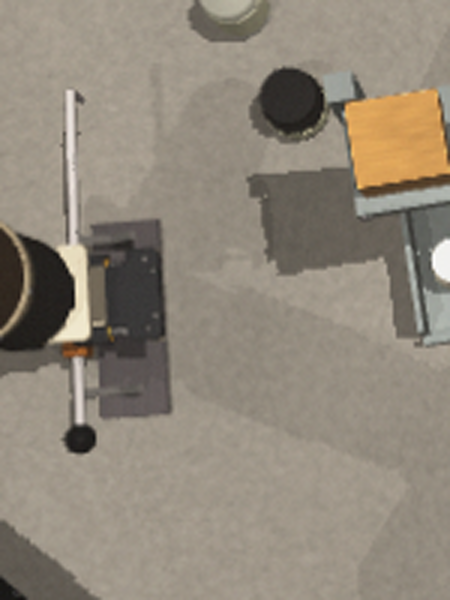

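```bash
python3 -m jog '{"offset":[[0,0.01,0.03],[0,0.01,0.09],[0,0.01,0.18],[0,0.01,0.28],[0,0.01,0.39],[0,0.01,0.5],[0,0.01,0.61],[0,0.01,0.71],[0,0.01,0.79],[0,0.01,0.82]],"rot":[[0,-0.01,0],[0,-0.02,0],[0,-0.03,0],[0,-0.05,0],[0,-0.06,0],[0,-0.07,0],[0,-0.08,0],[0,-0.09,0],[0,-0.095,0],[0,-0.095,0]]}';python3 rec.py
python3 - <<'E'
from h import *
outs=[]
for n,w in(('top',(250,340,150,220)),('scene',(220,340,410,490))):
    im,d=robot.get_image(n);outs.append(cv2.resize(im[w[0]:w[1],w[2]:w[3],::-1],(350,500),interpolation=cv2.INTER_CUBIC))
cv2.imwrite('pics/pl.png',np.hstack(outs))
s=robot.state();plan([.4725,.408,.061])
E
```

```text
time_s: 33.4
ee_pos: [0.4715, 0.4075, 0.076]
ee_rot: [-3.141, 0.049, -3.07]
wrist_force: [-1.1, 0.1, -3.2]
finger_gap: 0.0236
[ 1.051  0.386 -0.348  0.057 -0.811 -2.589]
off [ 0.002 -0.     0.107] rot [0. 0. 0.]
```

View pics/pl.png

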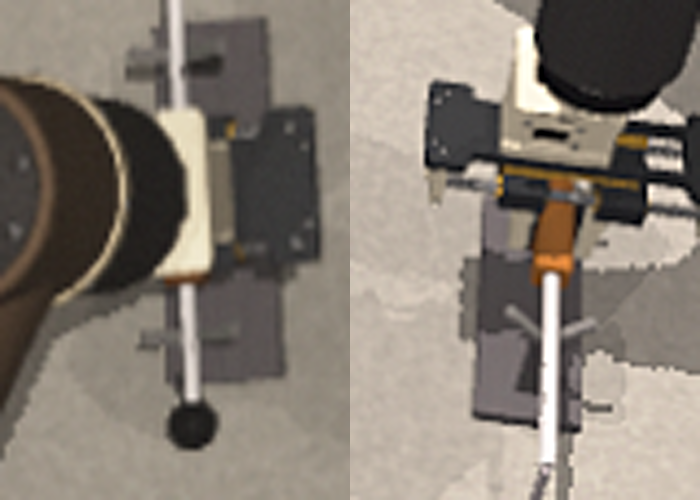

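Pole sits above both V saddles, in line with them. I'll lower it onto them.

```bash
python3 -m jog '{"offset":[[0,0,0.01],[0,0,0.02],[0,0,0.03],[0,0,0.045],[0,0,0.06],[0,0,0.07],[0,0,0.08],[0,0,0.09],[0,0,0.1],[0,0,0.1]],"rot":[[0,0,0],[0,0,0],[0,0,0],[0,0,0],[0,0,0],[0,0,0],[0,0,0],[0,0,0],[0,0,0],[0,0,0]]}';python3 rec.py
```

```text
time_s: 34.5
ee_pos: [0.4729, 0.4083, 0.0626]
ee_rot: [3.141, 0.05, -3.07]
wrist_force: [-0.2, 1.4, -2.0]
finger_gap: 0.0238
[ 1.05   0.403 -0.36   0.058 -0.781 -2.59 ]
```

```bash
python3 -m jog '{"offset":[[0,0,0.003],[0,0,0.006],[0,0,0.009],[0,0,0.012],[0,0,0.015],[0,0,0.017],[0,0,0.02],[0,0,0.02],[0,0,0.02],[0,0,0.02]],"rot":[[0,0,0],[0,0,0],[0,0,0],[0,0,0],[0,0,0],[0,0,0],[0,0,0],[0,0,0],[0,0,0],[0,0,0]]}'
```

```text
time_s: 35.5
ee_pos: [0.4733, 0.4083, 0.0607]
ee_rot: [3.14, 0.051, -3.07]
wrist_force: [-1.5, -2.8, 7.3]
finger_gap: 0.0239
```

```bash
python3 -m jog '{"offset":[[0,0,0],[0,0,0],[0,0,0],[0,0,0],[0,0,0],[0,0,0],[0,0,0],[0,0,0],[0,0,0],[0,0,0]],"rot":[[0,0,0],[0,0,0],[0,0,0],[0,0,0],[0,0,0],[0,0,0],[0,0,0],[0,0,0],[0,0,0],[0,0,0]]}' 1; python3 -m jog '{"offset":[[0,0,-0.02],[0,0,-0.08],[0,0,-0.16],[0,0,-0.26],[0,0,-0.37],[0,0,-0.49],[0,0,-0.62],[0,0,-0.75],[0,0,-0.88],[0,0,-1]],"rot":[[0,0,0],[0,0,0],[0,0,0],[0,0,0],[0,0,0],[0,0,0],[0,0,0],[0,0,0],[0,0,0],[0,0,0]]}';python3 rec.py
python3 - <<'E'
from h import *
np.set_printoptions(precision=4,suppress=True)
c=cam('wrist');im,d=robot.get_image('wrist');cv2.imwrite('pics/w9.png',im[:,:,::-1]);W=cloud('wrist',d,c)
hsv=cv2.cvtColor(im,cv2.COLOR_RGB2HSV)
o=(hsv[...,0]<20)&(hsv[...,1]>130)&(W[...,2]>.07)&(W[...,2]<.11)
P=W[o];print(cv2.minAreaRect((P[:,:2]*1000).astype(np.float32)),np.median(P[:,2]))
for n,w in(('top',0),('scene',0)):
    im,d=robot.get_image(n);cv2.imwrite(f'pics/{n}9.png',im[:,:,::-1]);W=cloud(n,d)
    m=(W[...,0]>.3)&(W[...,0]<.75)&(W[...,1]>.35)&(W[...,1]<.48)&(W[...,2]>.065)&(W[...,2]<.11)
    Q=W[m];k=np.ones(len(Q),bool)
    for _ in range(6):
        a=np.polyfit(Q[k,0],Q[k,1],1);k=abs(Q[:,1]-np.polyval(a,Q[:,0]))<.008
    print(n,a,Q[k,0].min(),Q[k,0].max(),'z',np.polyfit(Q[k,0],Q[k,2],1))
E
```

```text
time_s: 36.5
ee_pos: [0.4731, 0.4084, 0.0598]
ee_rot: [3.141, 0.05, -3.07]
wrist_force: [1.1, 0.3, -0.0]
finger_gap: 0.0872
time_s: 37.5
ee_pos: [0.4656, 0.4078, 0.2121]
ee_rot: [3.139, 0.051, -3.07]
wrist_force: [1.3, 0.4, -0.5]
finger_gap: 0.0875
[ 1.061  0.251 -0.194  0.047 -1.095 -2.581]
((480.83465576171875, 406.78057861328125), (70.48575592041016, 20.052818298339844), 4.764908313751221) 0.0879961231130626
top [0.074  0.3695] 0.34260245235937076 0.6703995163089015 z [-0.014   0.0893]
scene [0.0696 0.374 ] 0.3493421062437379 0.6762079896122731 z [-0.0157  0.0917]
```

View pics/w9.png

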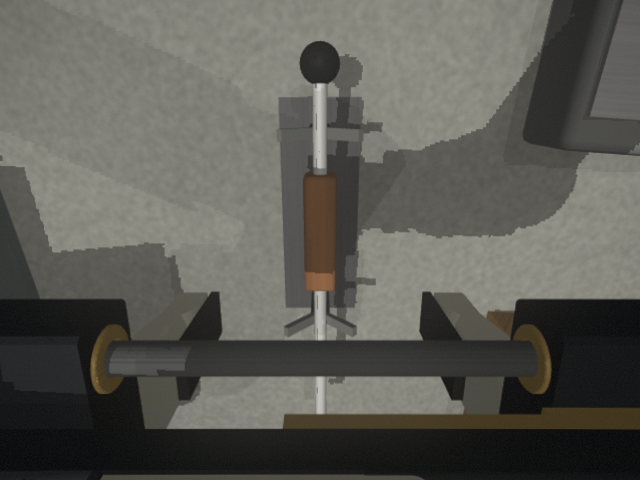

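View pics/scene9.png

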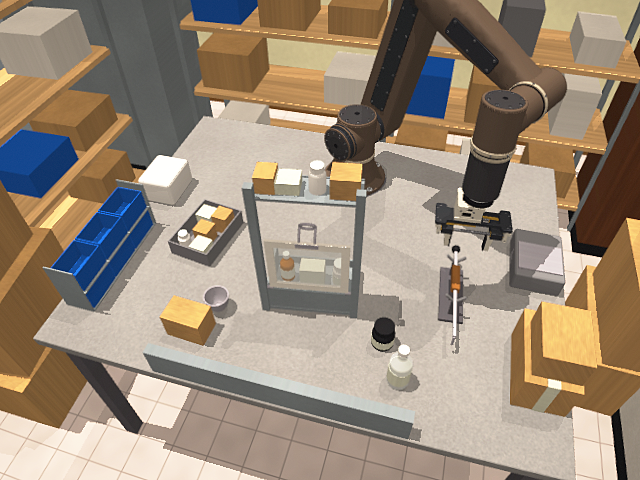

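```bash
python3 -c "
from plant import robot
print(robot.state()['time_s']);print(robot.finish_job())"
```

```text
37.65
the job is handed in; nothing more can be done
None
```

I shut the flap with the hook pole and laid the pole back in its cradle. The job was handed in at 37.65 s of the 67 s allowed, and no verdict was reported.

**What I did:** I took the pole from its cradle and put the prong down through the eye with the flap at about 0.58 rad. I then drew the flap shut in small steps at roughly 0.15 rad/s. The last pull met the stop and the force rose to about 21 N, so I backed off, unhooked and returned the pole.

**Last checks that agreed:**
- **Flap:** it stands upright in the final scene picture. The ring stayed at the pixel row predicted for 0 rad while the pull against the stop built up.
- **Pole:** its fitted line in both cameras matches the one from the start: yaw about 0.07 rad, y within about 1 mm, ends within about 3 mm and rod height within about 2 mm.
- **Bystanders and gripper:** nothing has visibly moved in the final scene picture. The gripper is open and well above the pole.

**What disagreed or went less well:**
- **Slip in the grip:** the pull at the stop tipped the pole about 0.05 rad in the fingers. I corrected for that when laying it down.
- **Shallow hook early on:** after the first pull the prong was only about 7 mm through the ring, so I pushed it deeper before going on.
- **Last wrist view:** its box round the grip came out short, 70 mm instead of 90 mm, because the colour mask cut it off. I relied on the rod fits for the pole's position along its length.

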